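# Change the batch on the lapping machine: swap geared holders, pile the weights

## Robot

A 6-joint arm with a two-finger parallel gripper is mounted at the origin on the work surface. World frame = base frame: x ahead of the robot, y to its left, z up, the work surface at z = 0. Lengths are in m, angles in rad, forces in N, time in s.
With the tool pointing down it reaches from about 0.35 to 0.775 m from the base axis. Payload 7.3 kg.
Tool frame: the origin (TCP) lies midway between the tips of the shut fingers; the grasp point (between the pads) lies 19 mm behind it; z points along the fingers, y is the line along which they close (so a half turn about z gives the same grasp; the last joint's range is limited). The gripper opens to 92 mm and grips with 3 to 60 N. Pads are 19 mm wide; open, the fingers measure 130 mm over their backs; the gripper's body (75 mm by 190 mm) begins 47 mm behind the grasp point.
Start: joints at [-1.425, 0.342, 1.524, -0, 1.275, -0.146], TCP at [0.151, -0.503, 0.194] pointing down, gripper open.
Joint ranges: [-2.53, 2.53], [-0.77, 2.02], [0.04, 2.7], [-1, 4.14], [0.28, 2.66], [-3.11, 3.11]. Speed limits (rad/s): [2.57, 2.57, 3.14, 3.14, 3.14, 3.14].

## Interface

Orientations are given as a rotation vector (axis times angle).
In Python, from station import get_state, snapshot, finish_job gives the robot as it stands.
- The arm moves only by the tool jog_arm, never from a script. Its argument "deltas" is a list of rows, each an object with "slide": the shift along the tool's x, y, z in cm, a list of three; "angular": the turn, a rotation vector about the tool's x, y, z in degrees, a list of three. A call has 1 to 5 rows; each row shifts and turns the commanded pose from where the row before left it, along the tool's axes as they then stand; what a row does not reach is not made up. A row lasts 1/8 s, in which the tool goes at most 62.5 mm and 10.7 degrees, less where a joint would pass 70% of its speed; a pose out of reach is approached as far as the arm can. A call with a gripper value outside its range is refused whole. "gripper" is the finger opening in cm, from 0 to 9.18, set as the call begins (left out, the last holds). The fingers move at their own pace and stop on an object; "grip_force" is the grip in N (left out, the last holds). Time passes only in rows, so rows that do not move let the fingers close. It gives the time, the measured TCP pose, the force, the opening and the grip force at its end, in the units of the state.
- get_state(): the state, without advancing time (a new reading comes with each control period).
- snapshot(name): name is "scene" or "top" or "wrist"; returns a dict with "image" (420x560x3 uint8, blue, green, red), "vertical_fov" (degrees; the focal length in pixels is half the picture's height over the tangent of half this angle, whatever the lens; pixels are square), "cx", "cy" (the principal point, pixels), "dist_coeffs" ([k1, k2, p1, p2, k3] as OpenCV has them; the pictures are not rectified), "pose" (4x4, takes a point from camera to world coordinates); the wrist camera has in their place "tool_from_camera" (4x4, takes a point from camera to tool coordinates, whose origin is the TCP and whose axes are the flange's). Camera axes: x right, y up, looking along -z (the intrinsics and any distortion apply to the point x, -y, -z); pixel columns grow to the right and rows downward; lengths in m; the calibration is good to about 2 mm. A picture is of the moment at which its call begins: read the wrist's pose just before it. There is no depth.
- finish_job(): hands the job in; it is judged then, once.
The state is a dict: "time_s": time; "joint_positions": joint angles; "joint_vel": joint speeds; "joint_efforts": joint torques, N m; "ee_pos": TCP position; "ee_rot": TCP orientation; "contact_force": force on the tool from outside, world axes, zero at the start; "ft_torque": the same for the moment, N m; "opening": finger opening in m; "grip_force": force on a finger pad.
Only numpy, scipy, OpenCV 4.12 (cv2) and the standard library are available. Lean on these libraries where they do the work, as an engineer would, in place of code of your own. Each camera call takes 0.05 s, during which the arm holds its last target. There are 200 camera calls.

## Task

Change the batch on the lapping machine. Pull the run lever fully back to off, lift the finished work holder (orange hub) out and stand it in the drip tray, and set the fresh one (black hub) in its place between the sun gear and the two guide rollers, rocking it about its axis until its teeth mesh and it sits flat on the lap plate. Then stack all the blue press weights on the fresh holder's hub in one straight pile centred on the hub, and last of all push the run lever fully on again; leave the bottle, the tin and the spanner where they are.

Things in the scene. Friction and masses are not known exactly. Their poses are not given: they have to be found in the camera images.
- fresh_hub (a point): Fresh geared work holder, upright, 0.6 kg, 72 mm high. From below: smooth steel base (88 mm dia, 20 high), gear rim (15 teeth, 113 mm over tips, 91 root, 12 high), round black hub to grip (60 mm dia, 40 high) with flat top. This point: on the axis, half-way up the hub, 52 mm above the underside. z is the axis; a tooth centre (yellow mark) points along x, the rest follow every 24 degrees.
- finished_hub (a point): Finished work holder: of the same shape, size and weight, but with an orange hub; at the start it stands in the machine's station, meshed with the sun gear. This point too is on its axis, half-way up the hub, 52 mm above the underside; a tooth centre (yellow mark) points along x.
- tray_in (a point): Centre of the inner floor of the square steel drip tray on the bench (fixed; 160 mm square outside, 20 mm high, walls and floor 5 mm). The finished holder goes here.
- sun: Sun gear: fixed brass spur gear in the middle of the machine's lap plate, 10 teeth (78 mm over tips, 56 root), 32 mm high, standing on the plate. It does not turn. Origin: centre of its underside, at the plate's top. A tooth centre points along x, the rest follow every 36 degrees.
- station (a point): Centre of the working station, on top of the lap plate, 87.5 mm from the sun gear's axis: where a holder's axis belongs. x, y: the machine's. When the teeth interleave (3 degrees of play either way) the holder sits flat on the plate; tooth on tooth it stands up to 12 mm too high. The other two stations, 120 degrees on about the sun gear, carry fixed steel rings (91 mm dia, 26 high).
- roller_a (a point): Top centre of one of the station's two fixed white guide rollers (24 mm dia), 17 mm above the plate. The holder's smooth base stands beside the rollers with about 2 mm of play; its gear rim passes above them.
- roller_b (a point): Top centre of the station's other guide roller, alike.
- machine: Fixed bench-top lapping machine: red round housing (336 mm dia), dark lap plate (300 mm dia) with its top 100 mm above the bench, aluminium roller yokes around it (out to 183 mm from the axis), red control box with the run lever at its far left (+y). Origin: centre of its underside, on the sun gear's axis; its x is the way the run lever is pushed.
- run_lever (a joint): Run lever on the control box: 0 = off, leaning to the machine's -x; 1.0 rad = fully on, leaning to +x. It stays where it is left; about 1 N at the tip moves it. The stick is 80 mm long, its pivot 92 mm above the bench, along the machine's y.
- run_lever_tip (a point): Centre of the green ball (26 mm dia) at the free end of the run lever; it moves with the lever.
- fluid: White bottle with orange cap, 66 mm dia, 180 mm high, a bystander beyond the machine. Origin at the centre of its underside.
- tin: Low metal tin, 72 mm dia, 50 mm high, a bystander on the bench. Origin at the centre of its underside.
- spanner: Steel spanner 180 mm long lying on the bench, a bystander. Origin at the centre of its underside, x along its length.
- w1_mid (a point): Press weight: loose flat blue-painted steel disc, 64 mm dia, 18 mm thick, about 0.45 kg, lying flat on the bench at the start. This point is its centre, half-way up; z is its axis; either face may be up. Three to five of the five weights are there; an absent one reads None.
- w2_mid (a point): Press weight: loose flat blue-painted steel disc, 64 mm dia, 18 mm thick, about 0.45 kg, lying flat on the bench at the start. This point is its centre, half-way up; z is its axis; either face may be up. Three to five of the five weights are there; an absent one reads None.
- w3_mid (a point): Press weight: loose flat blue-painted steel disc, 64 mm dia, 18 mm thick, about 0.45 kg, lying flat on the bench at the start. This point is its centre, half-way up; z is its axis; either face may be up. Three to five of the five weights are there; an absent one reads None.
- w4_mid (a point): Press weight: loose flat blue-painted steel disc, 64 mm dia, 18 mm thick, about 0.45 kg, lying flat on the bench at the start. This point is its centre, half-way up; z is its axis; either face may be up. Three to five of the five weights are there; an absent one reads None.
- w5_mid (a point): Press weight: loose flat blue-painted steel disc, 64 mm dia, 18 mm thick, about 0.45 kg, lying flat on the bench at the start. This point is its centre, half-way up; z is its axis; either face may be up. Three to five of the five weights are there; an absent one reads None.
Mind the look-alikes: they are no part of the job. What is shaped like the part that bears finished_hub but purple is not meant.

How it is judged:
On the way, in this order (a step that is already met when the one before it is completed fails the run):
1. the run lever is pulled fully off (value of joint run_lever below 0.1 rad), for 0.2 s.
2. the finished holder stands in the drip tray (horizontal distance between finished_hub and tray_in below 0.03 m and z of finished_hub in the frame of tray_in below 0.06 m and angle between finished_hub's own z axis and vertical below 0.06 rad), for 0.3 s.
3. the fresh holder's teeth are meshed and it sits flat on the lap plate at the station (horizontal distance between fresh_hub and station below 0.005 m and z of fresh_hub in the frame of station below 0.056 m and angle between fresh_hub's own z axis and vertical below 0.05 rad), for 0.3 s.
4. all the press weights that are there lie in one pile centred on the hub (all of step 3 and horizontal distance between each of w1_mid, w2_mid, w3_mid, w4_mid, w5_mid and fresh_hub below 0.006 m and z of each of w1_mid, w2_mid, w3_mid, w4_mid, w5_mid in the frame of fresh_hub above 0.022 m and angle between the z axis of each of w1_mid, w2_mid, w3_mid, w4_mid, w5_mid and the z axis of station, either way round below 0.06 rad), for 0.3 s.
5. the run lever is pushed fully on (value of joint run_lever above 0.9 rad), for 0.2 s.
At the end, for the whole second after the job is handed in: Finished holder upright on the floor of the drip tray; fresh holder upright, meshed, less than 4 mm above the plate and within 5 mm of the station centre; every weight flat above its hub, centre within 6 mm of the hub axis; run lever on (above 0.9 rad) (all of step 2 and all of step 4 and value of joint run_lever above 0.9 rad); the robot touches nothing.
It fails at once if the fluid is moved more than 3 cm or tipped (distance of fluid from where it was at the start of the episode above 0.03 m or angle between fluid's own z axis and vertical above 0.5 rad).
It fails at once if the tin is moved more than 3 cm or tipped (distance of tin from where it was at the start of the episode above 0.03 m or angle between tin's own z axis and vertical above 0.5 rad).
It fails at once if the spanner is moved more than 3 cm or tipped (distance of spanner from where it was at the start of the episode above 0.03 m or angle between spanner's own z axis and vertical above 0.5 rad).
Of w1, w2, w3, w4, w5 only 3 to 5 are there at a start; the rules pass over those that are not, and their reading is None.
At some moment in a run one of w1, w2, w3, w4, w5 may be knocked a few centimetres aside while the robot is not near it.
Once in a run the grip may slacken for a moment while it holds something.
It also fails if it takes over 210 s, if anything falls off the work surface, if the arm or the gripper's body presses on something with over 40 N, if the wrist force passes 120 N, or if a joint passes its speed limit or range.

## Working session

There is one attempt and no reset: what is moved stays moved. The work goes in short steps, Python scripts to look and compute and a tool call to move; the robot and the scene stay as the last step left them, time stands still between calls to the robot, and variables do not carry over. Pictures are saved under pics/ and viewed, at most 14 in all, crops included, and the job is handed in when it is done.

Besides the shell and the picture viewer there is one more tool, called after "Request:" in YAML: its name, and indented under it one key for each argument. jog_arm: Moves the arm, as the interface text tells. Its arguments: {"type":"object","properties":{"deltas":{"type":"array","items":{"type":"object","properties":{"slide":{"type":"array","items":{"type":"number"}},"angular":{"type":"array","items":{"type":"number"}}}}},"gripper":{"type":"number"},"grip_force":{"type":"number"}},"required":["deltas"]}

```bash
ls; mkdir -p pics; python3 - <<'E'
from station import *
import cv2
s=get_state();print(s)
for n in("scene","top"):
    d=snapshot(n);cv2.imwrite(f"pics/{n}0.png",d["image"]);print(n,{k:v for k,v in d.items() if k!="image"})
E
```

```text
pics
{'time_s': 0.0, 'joint_positions': array([-1.42501618e+00,  3.42749230e-01,  1.52501243e+00,  7.66751998e-06,
        1.27542653e+00, -1.45994290e-01]), 'joint_vel': array([ 0.00140575, -0.00039764,  0.00210394, -0.00071181, -0.00061685,
        0.0005091 ]), 'joint_efforts': array([-1.53935867e-03, -4.31251645e+01, -2.44219530e+01,  7.17326417e-02,
        5.61624987e-02, -1.17650461e-04]), 'ee_pos': array([ 0.15097565, -0.502337  ,  0.19303286]), 'ee_rot': array([-3.10664245e+00, -4.56458784e-01, -1.17821041e-05]), 'contact_force': array([0.0469169 , 0.03490557, 0.01443205]), 'ft_torque': array([-0.00141914,  0.0470664 , -0.00293805]), 'grip_force': 0.0, 'opening': 0.0915341585405912}
scene {'vertical_fov': 44.37542292820993, 'cx': 277.84482511131085, 'cy': 201.88251939446457, 'dist_coeffs': array([0.00989475, 0.        , 0.        , 0.        , 0.        ]), 'pose': array([[ 0.18923616, -0.81834579,  0.5426784 ,  1.37575907],
       [ 0.98187215,  0.15161916, -0.11374842, -0.18219294],
       [ 0.0108051 ,  0.55436613,  0.83220277,  1.2834872 ],
       [ 0.        ,  0.        ,  0.        ,  1.        ]])}
top {'vertical_fov': 49.90250854278401, 'cx': 284.3598458505552, 'cy': 210.06854359230445, 'dist_coeffs': array([-0.05364771,  0.        ,  0.        ,  0.        ,  0.        ]), 'pose': array([[ 0.02525301,  0.98706429, -0.15832363,  0.42547148],
       [-0.99960034,  0.0269452 ,  0.00855039, -0.02198621],
       [ 0.01270584,  0.15804443,  0.98735025,  1.21763761],
       [ 0.        ,  0.        ,  0.        ,  1.        ]])}
```

View pics/top0.png

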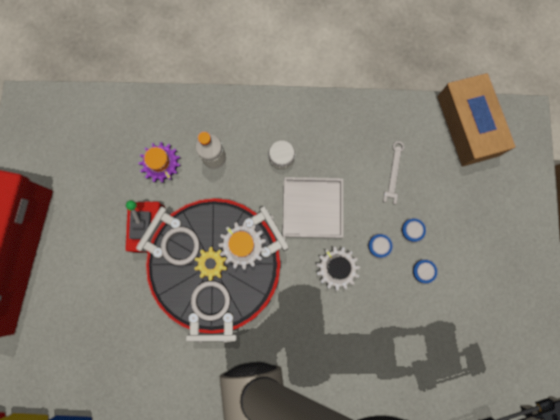

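View pics/scene0.png

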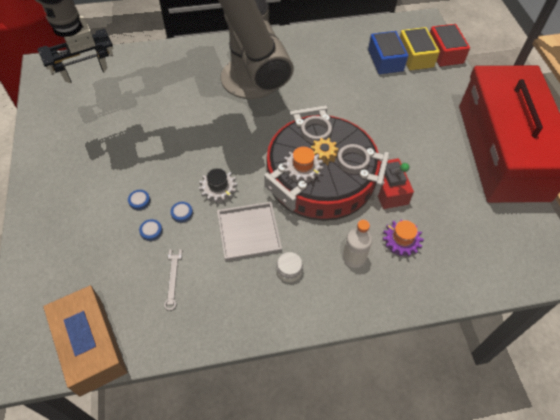

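Candidates for finished_hub in the top view: the white-rimmed orange hub at (241,243) in the station, the purple-rimmed orange hub at (160,160) (look-alike), and the orange bottle cap at (205,138). I choose (241,243). The fresh holder is the black hub at (339,268), and the weights are at (380,245), (414,230) and (425,271).

```bash
cat > h.py <<'E'
import numpy as np,cv2
from station import *
from scipy.spatial.transform import Rotation as R
def snap(n):
    s=get_state();d=snapshot(n)
    if n=="wrist":
        T=np.eye(4);T[:3,:3]=R.from_rotvec(s["ee_rot"]).as_matrix();T[:3,3]=s["ee_pos"];d["pose"]=T@d["tool_from_camera"]
    f=210/np.tan(np.radians(d["vertical_fov"]/2));d["K"]=np.array([[f,0,d["cx"]],[0,f,d["cy"]],[0,0,1]]);return d
def w(d,px,z):
    p=cv2.undistortPoints(np.array(px,float).reshape(-1,1,2),d["K"],d["dist_coeffs"]).reshape(-1,2)
    r=np.c_[p[:,0],-p[:,1],-np.ones(len(p))]@d["pose"][:3,:3].T;c=d["pose"][:3,3]
    return (c+r*((z-c[2])/r[:,2])[:,None])[:,:2]
def pix(d,P):
    P=np.array(P,float).reshape(-1,3);q=(P-d["pose"][:3,3])@d["pose"][:3,:3]
    return cv2.projectPoints(q*[1,-1,-1],np.zeros(3),np.zeros(3),d["K"],d["dist_coeffs"])[0].reshape(-1,2)
def blobs(d,lo,hi,amin=60):
    m=cv2.inRange(cv2.cvtColor(d["image"],cv2.COLOR_BGR2HSV),np.array(lo),np.array(hi))
    n,l,st,c=cv2.connectedComponentsWithStats(m);return [(c[i].round(1),st[i,:].tolist()) for i in range(1,n) if st[i,4]>=amin]
E
python3 - <<'E'
from h import *
np.set_printoptions(precision=4,suppress=True)
t=snap("top");s=snap("scene")
for nm,d in(("top",t),("scene",s)):
    print(nm,"blue",blobs(d,(100,120,60),(125,255,255)));print("or",blobs(d,(8,150,120),(18,255,255)));print("green",blobs(d,(45,120,50),(80,255,255),20));print("yel",blobs(d,(20,120,100),(32,255,255),20))
L=[("sun",(210,264),.132),("fin",(241,243),.172),("fresh",(340,268),.072),("tray",(314,208),.01),("w",(380,245),.018),("w",(414,230),.018),("w",(425,271),.018),("lev",(131,205),.15),("tin",(282,153),.05),("sp",(395,172),0),("purple",(156,158),.072),("bot",(204,138),.18),("ringA",(180,246),.126),("ringB",(210,301),.126)]
for n,p,z in L: print(n,w(t,[p],z)[0])
for n,p,z in [("sun",(325,148),.132),("fin",(303,157),.172),("fresh",(217,178),.072),("w",(139,198),.018),("w",(150,228),.018),("w",(181,210),.018),("lev",(405,167),.15)]: print("S",n,w(s,[p],z)[0])
E
```

```text
top blue [(array([481.3, 114.1]), [470, 98, 24, 33, 411]), (array([411.6, 230.4]), [402, 219, 23, 22, 128]), (array([377.9, 246. ]), [369, 235, 23, 22, 119]), (array([423. , 271.2]), [414, 260, 23, 23, 138]), (array([ 70.2, 417.8]), [51, 416, 40, 4, 127])]
or [(array([204.1, 137.9]), [199, 132, 11, 13, 111]), (array([155.7, 158.3]), [145, 148, 23, 22, 383]), (array([240. , 242.4]), [229, 232, 24, 24, 98])]
green [(array([130.6, 204.8]), [126, 201, 10, 9, 65])]
yel [(array([210.6, 263.6]), [195, 247, 32, 33, 541])]
scene blue [(array([389.,  57.]), [371, 34, 37, 38, 404]), (array([139.3, 202.6]), [129, 192, 20, 16, 66]), (array([150.9, 233.2]), [140, 223, 21, 16, 65])]
or [(array([303.5, 157.1]), [294, 147, 22, 24, 374]), (array([363. , 225.2]), [358, 220, 11, 11, 96]), (array([405.4, 230.9]), [395, 221, 22, 23, 347])]
green [(array([404.7, 166. ]), [402, 164, 6, 5, 22])]
yel [(array([419.7,  54. ]), [401, 27, 38, 43, 674]), (array([318.4, 143.2]), [315, 140, 10, 9, 29])]
sun [0.4642 0.143 ]
fin [0.5131 0.0675]
fresh [ 0.4648 -0.1762]
tray [ 0.627  -0.1127]
w [ 0.5303 -0.2904]
w [ 0.573  -0.3831]
w [ 0.4639 -0.4108]
lev [0.5989 0.3378]
tin [ 0.7672 -0.0219]
sp [ 0.7366 -0.3383]
purple [0.7383 0.3082]
bot [0.7611 0.1656]
ringA [0.5056 0.2188]
ringB [0.3769 0.1397]
S sun [0.4659 0.1447]
S fin [0.5177 0.066 ]
S fresh [ 0.4714 -0.175 ]
S w [ 0.4622 -0.4102]
S w [ 0.5719 -0.3839]
S w [ 0.527  -0.2922]
S lev [0.5866 0.3421]
```

```bash
cat >> h.py <<'E'
def pose():
    s=get_state();M=R.from_rotvec(s["ee_rot"]).as_matrix();return s["ee_pos"],np.degrees(np.arctan2(M[1,0],M[0,0])),M
def rows(*wps,step=5.5,ang=10,start=None,dec=1):
    """rows in tool axes for tool-down waypoints (x,y,z,heading deg of tool x); slide cm, turn about tool z deg"""
    p,h,M=pose()
    if start: p,h=np.array(start[:3]),start[3]
    p=np.array(p)*100;out=[];print("from",p.round(2),round(h,1))
    for q in wps:
        g=np.array(q[:3])*100;dh=(q[3]-h+180)%360-180
        n=max(1,int(np.ceil(max(np.linalg.norm(g-p)/step,abs(dh)/ang))));p0,h0=p.copy(),h
        for i in range(1,n+1):
            d=p0+(g-p0)*i/n-p;c,s=np.cos(np.radians(h)),np.sin(np.radians(h))
            l=np.round([c*d[0]+s*d[1],s*d[0]-c*d[1],-d[2]],dec);a=np.round(-(h0+dh*i/n-h),1)
            p=p+[c*l[0]+s*l[1],s*l[0]-c*l[1],-l[2]];h=h-a
            out.append('{"slide":[%g,%g,%g]%s}'%(*(l+0.),',"angular":[0,0,%g]'%a if a else ''))
    for i in range(0,len(out),5):print("["+",".join(out[i:i+5])+"]")
E
python3 -c "
from h import *
print(snapshot('wrist')['tool_from_camera'].round(3), R.from_rotvec(get_state()['ee_rot']).as_matrix().round(3))
rows((.40,-.27,.34,16.7))"
```

```text
[[-0.     0.957  0.29   0.078]
 [ 1.     0.     0.001 -0.001]
 [ 0.001  0.29  -0.957 -0.192]
 [ 0.     0.     0.     1.   ]] [[ 0.958  0.288 -0.   ]
 [ 0.288 -0.958  0.001]
 [ 0.    -0.001 -1.   ]]
from [ 15.1  -50.26  19.34] 16.7
[{"slide":[4.4,-2.2,-2.1]},{"slide":[4.3,-2.1,-2.1]},{"slide":[4.4,-2.2,-2.1]},{"slide":[4.3,-2.1,-2.1]},{"slide":[4.4,-2.2,-2.1]}]
[{"slide":[4.4,-2.2,-2.1]},{"slide":[4.3,-2.1,-2.1]}]
```

Request:
jog_arm:
  deltas:
    - {"slide": [4.4, -2.2, -2.1]}
    - {"slide": [4.3, -2.1, -2.1]}
    - {"slide": [4.4, -2.2, -2.1]}
    - {"slide": [4.3, -2.1, -2.1]}
    - {"slide": [4.4, -2.2, -2.1]}

```text
invalid input
```

Request:
jog_arm:
  deltas:
    - {"slide": [4.4, -2.2, -2.1]}
    - {"slide": [4.3, -2.1, -2.1]}
    - {"slide": [0, 0, 0]}

```text
invalid input
```

```bash
python3 - <<'E'
from h import *
d=snap("wrist");cv2.imwrite("pics/w1.png",d["image"]);import pickle;pickle.dump(d,open("w1.pkl","wb"))
print(pix(d,[(.5303,-.2904,.018),(.573,-.3831,.018),(.4639,-.4108,.018),(.4648,-.1762,.072)]))
rows((.42,.04,.36,20),(.42,.04,.36,20))
E
```

```text
[[ 154.95257859 -377.38561276]
 [ 289.91293633 -402.62611269]
 [ 283.09999739 -227.0593027 ]
 [ -59.76075451 -395.93389864]]
from [ 15.1  -50.27  19.35] 16.7
[{"slide":[3.4,-3.7,-1.4],"angular":[0,0,-0.3]},{"slide":[3.5,-3.7,-1.4],"angular":[0,0,-0.2]},{"slide":[3.5,-3.6,-1.4],"angular":[0,0,-0.3]},{"slide":[3.5,-3.6,-1.3],"angular":[0,0,-0.3]},{"slide":[3.5,-3.7,-1.4],"angular":[0,0,-0.3]}]
[{"slide":[3.5,-3.6,-1.4],"angular":[0,0,-0.2]},{"slide":[3.6,-3.6,-1.4],"angular":[0,0,-0.3]},{"slide":[3.6,-3.5,-1.4],"angular":[0,0,-0.3]},{"slide":[3.6,-3.6,-1.4],"angular":[0,0,-0.3]},{"slide":[3.6,-3.5,-1.4],"angular":[0,0,-0.2]}]
[{"slide":[3.6,-3.5,-1.4],"angular":[0,0,-0.3]},{"slide":[3.6,-3.5,-1.3],"angular":[0,0,-0.3]},{"slide":[0,0,0]}]
```

View pics/w1.png

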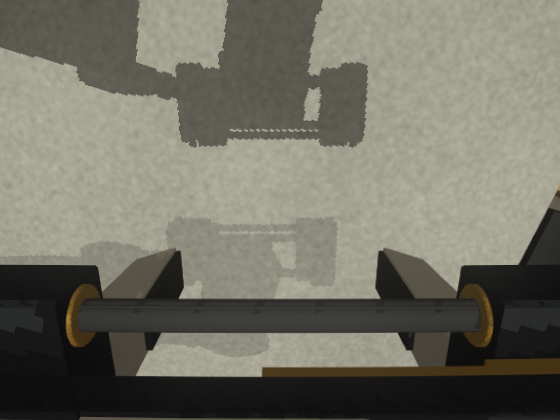

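The picture shows only bench and the fingers, because the move was refused. The rows probably need both fields.

Request:
jog_arm:
  deltas:
    - {"slide": [4.4, -2.2, -2.1], "angular": [0, 0, 0]}
    - {"slide": [4.3, -2.1, -2.1], "angular": [0, 0, 0]}
    - {"slide": [4.4, -2.2, -2.1], "angular": [0, 0, 0]}
    - {"slide": [4.3, -2.1, -2.1], "angular": [0, 0, 0]}
    - {"slide": [4.4, -2.2, -2.1], "angular": [0, 0, 0]}

```text
time_s: 0.92
ee_pos: [0.3297, -0.3355, 0.2995]
ee_rot: [3.108, 0.456, 0.0]
contact_force: [-0.2, -0.4, -0.2]
opening: 0.0921
grip_force: 0.0
```

Request:
jog_arm:
  deltas:
    - {"slide": [4.4, -2.2, -2.1], "angular": [0, 0, 0]}
    - {"slide": [4.3, -2.1, -2.1], "angular": [0, 0, 0]}
    - {"slide": [0, 0, 0], "angular": [0, 0, 0]}

```text
time_s: 1.3
ee_pos: [0.4019, -0.2688, 0.3422]
ee_rot: [3.105, 0.464, 0.004]
contact_force: [-0.5, 0.1, 0.6]
opening: 0.0919
grip_force: 0.0
```

```bash
sed -i 's/\[%g,%g,%g\]%s}/[%g,%g,%g],"angular":[0,0,%g]}/; s/,*'"'"',"angular":\[0,0,%g\]'"'"'%a if a else '"''"')/,a+0.)/' h.py; grep -n angular h.py; python3 - <<'E'
from h import *
d=snap("wrist");cv2.imwrite("pics/w2.png",d["image"])
print(pix(d,[(.5303,-.2904,.018),(.573,-.3831,.018),(.4639,-.4108,.018),(.4648,-.1762,.072)]))
rows((.42,.04,.36,20),(.42,.04,.36,20))
E
```

```text
33:            out.append('{"slide":[%g,%g,%g],"angular":[0,0,%g]}'%(*(l+0.),a+0.))
[[323.49921162  65.70367882]
 [400.88154375  54.98071663]
 [389.86098643 141.28538417]
 [220.73539735  88.0771346 ]]
from [ 40.05 -26.98  34.1 ] 16.9
[{"slide":[1.8,-4.8,-0.3],"angular":[0,0,-0.5]},{"slide":[1.9,-4.9,-0.3],"angular":[0,0,-0.5]},{"slide":[1.9,-4.8,-0.3],"angular":[0,0,-0.6]},{"slide":[1.9,-4.8,-0.4],"angular":[0,0,-0.5]},{"slide":[2,-4.8,-0.3],"angular":[0,0,-0.5]}]
[{"slide":[2,-4.7,-0.3],"angular":[0,0,-0.5]},{"slide":[0,0,0],"angular":[0,0,0]}]
```

View pics/w2.png

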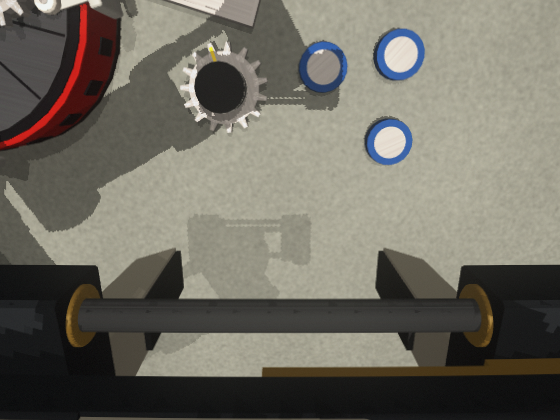

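The wrist view shows the black-hub fresh holder at (219,87) with its yellow mark at (212,53), and three weights at (323,67), (400,54) and (389,141). All agree with the calibration.

Request:
jog_arm:
  deltas:
    - {"slide": [1.8, -4.8, -0.3], "angular": [0, 0, -0.5]}
    - {"slide": [1.9, -4.9, -0.3], "angular": [0, 0, -0.5]}
    - {"slide": [1.9, -4.8, -0.3], "angular": [0, 0, -0.6]}
    - {"slide": [1.9, -4.8, -0.4], "angular": [0, 0, -0.5]}
    - {"slide": [2, -4.8, -0.3], "angular": [0, 0, -0.5]}

```text
time_s: 1.98
ee_pos: [0.416, -0.0117, 0.3561]
ee_rot: [3.097, 0.524, -0.002]
contact_force: [0.5, 0.6, 0.3]
opening: 0.0918
grip_force: 0.0
```

Request:
jog_arm:
  deltas:
    - {"slide": [2, -4.7, -0.3], "angular": [0, 0, -0.5]}
    - {"slide": [0, 0, 0], "angular": [0, 0, 0]}
    - {"slide": [0, 0, 0], "angular": [0, 0, 0]}

```text
time_s: 2.35
ee_pos: [0.4197, 0.0378, 0.3591]
ee_rot: [3.094, 0.539, -0.002]
contact_force: [0.4, 0.4, -0.6]
opening: 0.0917
grip_force: 0.0
```

```bash
python3 - <<'E'
from h import *
d=snap("wrist");cv2.imwrite("pics/w3.png",d["image"])
import pickle;pickle.dump(d,open("w3.pkl","wb"))
print(pix(d,[(.4642,.143,.132),(.5131,.0675,.172)]))
t=snap("top");s=snap("scene")
# lever tip triangulation
A=[(130.6,204.8),(404.7,166)]
for z in(.14,.155,.162,.17):print(z,w(t,[A[0]],z),w(s,[A[1]],z))
E
```

```text
[[203.06115514  95.89956486]
 [283.86129025  73.90097466]]
0.14 [[0.60103463 0.34213748]] [[0.57615025 0.34702213]]
0.155 [[0.59859091 0.33706912]] [[0.58663934 0.34008001]]
0.162 [[0.5974505  0.33470388]] [[0.59153424 0.33684035]]
0.17 [[0.59614718 0.33200076]] [[0.59712842 0.33313789]]
```

View pics/w3.png

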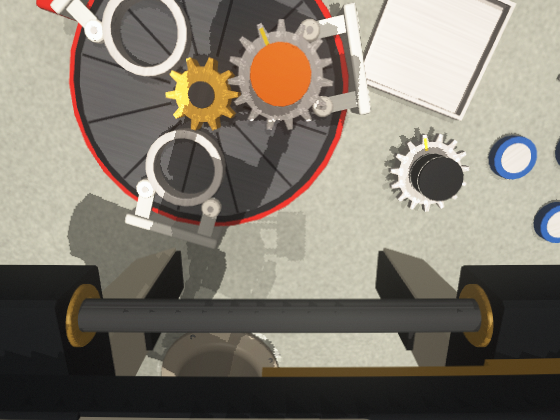

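The wrist view shows the finished holder's white rim and orange hub at (280,74) with its mark at (263,36), the sun gear at (202,94), and the fresh holder at (437,178) with its mark at (425,141).

```bash
python3 - <<'E'
from h import *
import pickle
np.set_printoptions(precision=4,suppress=True)
d=pickle.load(open("w3.pkl","rb"))
hsv=cv2.cvtColor(d["image"],cv2.COLOR_BGR2HSV)
for n,lo,hi in(("or",(3,120,120),(16,255,255)),("yel",(18,110,90),(35,255,255)),("blk",(0,0,0),(180,255,45))):
    print(n,[(c,s) for c,s in blobs(d,lo,hi,12) if c[1]<240])
def cen(lo,hi,box,z):
    x0,y0,x1,y1=box;m=cv2.inRange(hsv,np.array(lo),np.array(hi))[y0:y1,x0:x1]
    c=max(cv2.findContours(m,0,cv2.CHAIN_APPROX_NONE)[0],key=cv2.contourArea)[:,0]+[x0,y0]
    P=w(d,c,z).astype(np.float32);(e,ax,a)=cv2.fitEllipse(P);print(np.array(e),np.array(ax));return np.array(e)
f=cen((3,120,120),(16,255,255),(240,30,320,115),.172)
b=cen((0,0,0),(180,255,60),(405,145,470,210),.072)
# sun top face
r=w(d,[(280,30)],.1)
for nm,p,z,c in(("fin",(263.5,36),.132,f),("fresh",(425,141.5),.032,b)):
    q=w(d,[p],z)[0];print(nm,q,np.linalg.norm(q-c),np.degrees(np.arctan2(*(q-c)[::-1])))
E
```

```text
or [(array([280.1,  73.8]), [250, 42, 61, 65, 3120]), (array([114., 182.]), [103, 171, 23, 23, 23])]
yel [(array([263.8,  36.4]), [259, 28, 11, 18, 73]), (array([202.2,  93.4]), [165, 57, 74, 74, 2668]), (array([425.5, 144.4]), [424, 138, 5, 13, 37])]
blk [(array([227. ,  16.3]), [222, 0, 11, 36, 82]), (array([247.5, 107.7]), [245, 106, 6, 4, 12]), (array([188. , 167.6]), [182, 142, 14, 50, 84]), (array([269., 162.]), [263, 155, 13, 15, 35]), (array([230.7, 206.5]), [216, 166, 30, 56, 235]), (array([180.8, 213.4]), [159, 205, 42, 16, 197])]
[0.5114 0.0708] [0.0586 0.0589]
[ 0.4649 -0.183 ] [0.0358 0.052 ]
fin [0.5434 0.1006] 0.04381248988363215 43.00509046115266
fresh [ 0.5038 -0.1481] 0.0522788463344581 41.81997236008546
```

```bash
python3 - <<'E'
from h import *
rows((.597,.333,.26,90),(.597,.333,.155,90))
rows((.51,.333,.155,90),start=(.597,.333,.155,90))
E
```

```text
from [42.    3.75 35.93] 19.7
[{"slide":[3.3,-2.7,1.2],"angular":[0,0,-8.8]},{"slide":[3.7,-2.2,1.3],"angular":[0,0,-8.8]},{"slide":[4,-1.6,1.2],"angular":[0,0,-8.8]},{"slide":[4.2,-1,1.3],"angular":[0,0,-8.8]},{"slide":[4.3,-0.3,1.2],"angular":[0,0,-8.8]}]
[{"slide":[4.3,0.4,1.3],"angular":[0,0,-8.8]},{"slide":[4.2,1,1.2],"angular":[0,0,-8.7]},{"slide":[4,1.6,1.2],"angular":[0,0,-8.8]},{"slide":[0,0,5.3],"angular":[0,0,0]},{"slide":[0,0,5.2],"angular":[0,0,0]}]
from [59.7 33.3 15.5] 90
[{"slide":[0,-4.4,0],"angular":[0,0,0]},{"slide":[0,-4.3,0],"angular":[0,0,0]}]
```

Request:
jog_arm:
  deltas:
    - {"slide": [3.3, -2.7, 1.2], "angular": [0, 0, -8.8]}
    - {"slide": [3.7, -2.2, 1.3], "angular": [0, 0, -8.8]}
    - {"slide": [4, -1.6, 1.2], "angular": [0, 0, -8.8]}
    - {"slide": [4.2, -1, 1.3], "angular": [0, 0, -8.8]}
    - {"slide": [4.3, -0.3, 1.2], "angular": [0, 0, -8.8]}
  gripper: 6

```text
time_s: 3.12
ee_pos: [0.5311, 0.2235, 0.2969]
ee_rot: [2.664, 1.664, -0.001]
contact_force: [-0.1, -0.2, -0.3]
opening: 0.0602
grip_force: 0.0
```

Request:
jog_arm:
  deltas:
    - {"slide": [4.3, 0.4, 1.3], "angular": [0, 0, -8.8]}
    - {"slide": [4.2, 1, 1.2], "angular": [0, 0, -8.7]}
    - {"slide": [4, 1.6, 1.2], "angular": [0, 0, -8.8]}
    - {"slide": [0, 0, 0], "angular": [0, 0, 0]}
    - {"slide": [0, 0, 0], "angular": [0, 0, 0]}

```text
time_s: 3.75
ee_pos: [0.597, 0.3334, 0.2603]
ee_rot: [2.222, 2.221, -0.002]
contact_force: [-0.2, -0.8, 0.4]
opening: 0.0603
grip_force: 0.0
```

```bash
python3 - <<'E'
from h import *
d=snap("wrist");print(pose()[:2]);t=snap("top")
print(blobs(d,(45,100,40),(85,255,255),20))
print(pix(d,[(.597,.333,.168)]))
im=np.hstack([d["image"][:,:],cv2.resize(t["image"][140:280,90:230],(240,240)).repeat(1,0)[:240] if 0 else cv2.copyMakeBorder(cv2.resize(t["image"][140:280,90:230],(240,240)),0,180,0,0,0)])
cv2.imwrite("pics/l1.png",im)
E
```

```text
(array([0.59689246, 0.33332897, 0.26123129]), np.float64(89.96331067802382))
[(array([279.9, 193.5]), [265, 179, 31, 30, 739])]
[[280.38448068 199.28167962]]
```

View pics/l1.png

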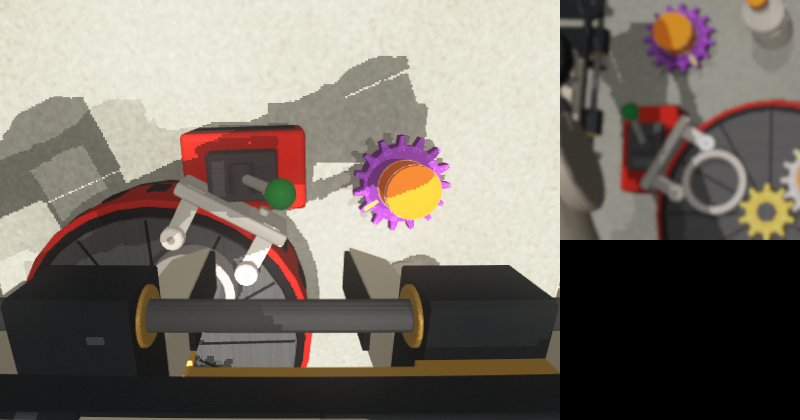

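The green ball is at (280,193), between the fingers and within 4 mm of the estimate, with the lever leaning to +x. I'll descend and pull.

Request:
jog_arm:
  deltas:
    - {"slide": [0.3, 0, 5.3], "angular": [0, 0, 0]}
    - {"slide": [0, 0, 5.2], "angular": [0, 0, 0]}
    - {"slide": [0, 0, 0], "angular": [0, 0, 0]}
    - {"slide": [0, -2.5, 0], "angular": [0, 0, 0]}
    - {"slide": [0, -2, 0], "angular": [0, 0, 0]}

```text
time_s: 4.47
ee_pos: [0.5524, 0.3378, 0.1597]
ee_rot: [2.219, 2.221, 0.008]
contact_force: [-0.1, 0.0, 1.0]
opening: 0.0601
grip_force: 0.0
```

Request:
jog_arm:
  deltas:
    - {"slide": [0, -2.5, 0], "angular": [0, 0, 0]}
    - {"slide": [0, -1.6, 0], "angular": [0, 0, 0]}
    - {"slide": [0, 0, 0], "angular": [0, 0, 0]}
    - {"slide": [0, 0, 0], "angular": [0, 0, 0]}

```text
time_s: 4.97
ee_pos: [0.512, 0.3378, 0.1578]
ee_rot: [2.219, 2.222, 0.005]
contact_force: [-0.0, -0.5, 0.8]
opening: 0.0601
grip_force: 0.0
```

```bash
python3 - <<'E'
from h import *
d=snap("wrist");t=snap("top");s=snap("scene")
b=[blobs(k,(45,100,40),(85,255,255),12) for k in(d,t,s)];print(b)
for z in(.155,.162,.17):
  print(z,*[w(k,[c[0][0]],z) for k,c in zip((d,t,s),b) if c])
E
```

```text
[[(array([435.5, 247.4]), [411, 227, 50, 39, 1621])], [(array([130.8, 205. ]), [127, 201, 9, 9, 62])], [(array([404.4, 166.9]), [402, 165, 6, 5, 27])]]
0.155 [[0.60099557 0.33384909]] [[0.59811912 0.33654787]] [[0.58949026 0.33824713]]
0.162 [[0.59775249 0.33681466]] [[0.59698183 0.33418607]] [[0.59436748 0.33501885]]
0.17 [[0.59404612 0.34020387]] [[0.59568206 0.33148687]] [[0.59994145 0.33132938]]
```

```bash
python3 - <<'E'
from h import *
d=snap("wrist");cv2.imwrite("pics/l2.png",d["image"])
t=snap("top");s=snap("scene")
def ray(k,p):
    a=np.r_[w(k,[p],.2)[0],.2];b=np.r_[w(k,[p],.1)[0],.1];v=b-a;return a,v/np.linalg.norm(v)
import copy
d1=copy.deepcopy(d);T=np.eye(4);T[:3,:3]=R.from_rotvec([2.222,2.221,-.002]).as_matrix();T[:3,3]=[.5969,.3333,.2612];d1["pose"]=T@d["tool_from_camera"]
rs=[ray(d,(435.5,247.4)),ray(d1,(279.9,193.5)),ray(t,(130.8,205)),ray(s,(404.4,166.9))]
A=sum(np.eye(3)-np.outer(v,v) for a,v in rs);B=sum((np.eye(3)-np.outer(v,v))@a for a,v in rs);x=np.linalg.solve(A,B);print(x)
for a,v in rs:print(((x-a)-v*((x-a)@v)).round(4))
E
```

```text
[0.59620695 0.3354955  0.16163234]
[-0.0004 -0.0015  0.0005]
[-0.0003 -0.0002  0.0001]
[-0.0009  0.0011  0.0002]
[ 0.0016  0.0007 -0.0008]
```

View pics/l2.png

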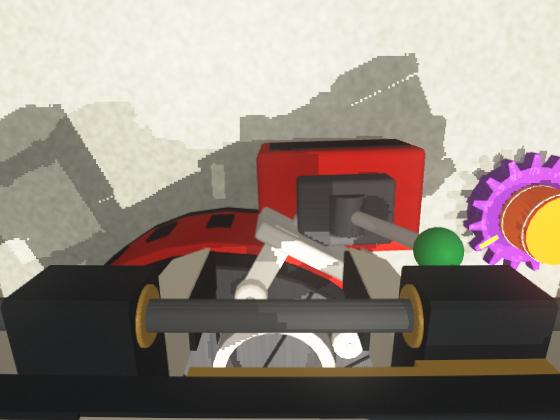

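```bash
python3 - <<'E'
from h import *
d=snap("wrist");p,h,M=pose();print(p,h)
for y in(-.049,-.03,0,.03,.049):print(y,[pix(d,[p+M@[x,y,0]])[0].round(0) for x in(-.0095,.0095)])
print(pix(d,[p+M@[0,.03,-.05]]))
print(get_state()["opening"], d["pose"].round(3))
E
```

```text
[0.51065091 0.33759125 0.15543256] 90.1028139671761
-0.049 [array([194., 258.]), array([192., 227.])]
-0.03 [array([228., 258.]), array([226., 227.])]
0 [array([280., 258.]), array([280., 227.])]
0.03 [array([333., 258.]), array([335., 227.])]
0.049 [array([367., 258.]), array([369., 227.])]
[[350.17100233 286.98181843]]
0.05990037250372199 [[ 1.    -0.002  0.001  0.51 ]
 [ 0.001  0.957  0.289  0.417]
 [-0.001 -0.289  0.957  0.348]
 [ 0.     0.     0.     1.   ]]
```

The fingers missed the ball. The picture shows the finger tips ending at row ~250–290, about 3 cm nearer the camera than the nominal TCP, so they passed above it. I'll go back over the ball and descend further, watching the force.

Request:
jog_arm:
  deltas:
    - {"slide": [0, 0, -4], "angular": [0, 0, 0]}
    - {"slide": [-0.2, 4.3, -2], "angular": [0, 0, 0]}
    - {"slide": [0, 4.3, 0], "angular": [0, 0, 0]}
    - {"slide": [0, 0, 4], "angular": [0, 0, 0]}
    - {"slide": [0, 0, 3], "angular": [0, 0, 0]}

```text
time_s: 5.95
ee_pos: [0.5966, 0.3354, 0.1435]
ee_rot: [-2.22, -2.222, 0.002]
contact_force: [-0.9, 0.5, -0.6]
opening: 0.06
grip_force: 0.0
```

Request:
jog_arm:
  deltas:
    - {"slide": [0, 0, 1.8], "angular": [0, 0, 0]}
    - {"slide": [0, 0, 0], "angular": [0, 0, 0]}
    - {"slide": [0, -1.5, 0], "angular": [0, 0, 0]}
    - {"slide": [0, -1.5, 0], "angular": [0, 0, 0]}
    - {"slide": [0, -1, 0], "angular": [0, 0, 0]}

```text
time_s: 6.58
ee_pos: [0.557, 0.3362, 0.1294]
ee_rot: [2.218, 2.223, 0.005]
contact_force: [2.2, -0.5, 0.7]
opening: 0.0597
grip_force: 0.6
```

```bash
python3 - <<'E'
from h import *
d=snap("wrist");t=snap("top");print(pose()[:2])
for k in(d,t):
    b=blobs(k,(45,100,40),(85,255,255),12);print(b,w(k,[b[0][0]],.165) if b else 0)
cv2.imwrite("pics/l3.png",d["image"])
E
```

```text
(array([0.55600983, 0.33618911, 0.12879918]), np.float64(90.15347712284405))
[(array([317.6, 277.1]), [290, 252, 57, 47, 2248])] [[0.57424843 0.33344962]]
[(array([126.5, 214.5]), [126, 210, 2, 10, 18]), (array([132.9, 214.7]), [132, 212, 3, 6, 15])] [[0.57347859 0.3416182 ]]
```

The lever now follows: force 2.2 N, ball at x≈0.574. I'll continue.

Request:
jog_arm:
  deltas:
    - {"slide": [0, -1.5, 0], "angular": [0, 0, 0]}
    - {"slide": [0, -1.5, 0], "angular": [0, 0, 0]}
    - {"slide": [0, -1.5, 0], "angular": [0, 0, 0]}
    - {"slide": [0, -0.6, 0], "angular": [0, 0, 0]}
    - {"slide": [0, 0, 0], "angular": [0, 0, 0]}

```text
time_s: 7.3
ee_pos: [0.5055, 0.3358, 0.1279]
ee_rot: [2.219, 2.224, 0.0]
contact_force: [0.4, 0.5, 0.5]
opening: 0.0598
grip_force: 0.0
```

Request:
jog_arm:
  deltas:
    - {"slide": [0, -0.3, 0], "angular": [0, 0, 0]}
    - {"slide": [0, 0, 0], "angular": [0, 0, 0]}

```text
time_s: 7.55
ee_pos: [0.5039, 0.3357, 0.1277]
ee_rot: [2.218, 2.222, 0.003]
contact_force: [4.4, -0.1, -2.8]
opening: 0.0601
grip_force: 2.5
```

```bash
python3 - <<'E'
from h import *
d=snap("wrist");t=snap("top");print(pose()[:2],get_state()["contact_force"])
for k in(d,t):
    b=blobs(k,(45,100,40),(85,255,255),12);print(b,w(k,[b[0][0]],.163) if b else 0)
E
```

```text
(array([0.50390355, 0.33570184, 0.12774339]), np.float64(90.09404142049925)) [ 4.96348046 -0.22280345 -2.49575585]
[(array([316.6, 274.8]), [290, 249, 55, 50, 2267])] [[0.52069064 0.33401885]]
[(array([132.2, 236.7]), [131, 233, 4, 9, 27])] [[0.52149255 0.32462279]]
```

Request:
jog_arm:
  deltas:
    - {"slide": [0, -0.2, 0], "angular": [0, 0, 0]}
    - {"slide": [0, 0.5, 0], "angular": [0, 0, 0]}
    - {"slide": [0, 0.5, -4], "angular": [0, 0, 0]}
    - {"slide": [0, 0, -4], "angular": [0, 0, 0]}
    - {"slide": [0, 0, -4], "angular": [0, 0, 0]}
  gripper: 9.18

```text
time_s: 8.28
ee_pos: [0.5102, 0.3356, 0.2488]
ee_rot: [-2.219, -2.223, 0.002]
contact_force: [0.6, -0.3, -0.5]
opening: 0.0917
grip_force: 0.0
```

```bash
python3 - <<'E'
from h import *
d=snap("wrist");p,h,M=pose();o=get_state()["opening"]/2;print(p,o)
for z in(0,-.01,-.019,-.025,-.03,-.035):print(z,[pix(d,[p+M@[x,y,z]])[0].round(0) for y in(-o,o) for x in(-.0095,.0095)])
cv2.imwrite("pics/f.png",cv2.resize(d["image"][215:390,80:480],(800,350)))
t=snap("top");b=blobs(t,(45,100,40),(85,255,255),12);print(b,w(t,[b[0][0]],.162))
E
```

```text
[0.51209464 0.33660547 0.25504842] 0.045864705895523196
0 [array([201., 261.]), array([199., 229.]), array([367., 262.]), array([370., 229.])]
-0.01 [array([197., 269.]), array([195., 236.]), array([372., 270.]), array([374., 236.])]
-0.019 [array([193., 277.]), array([191., 243.]), array([376., 278.]), array([379., 243.])]
-0.025 [array([190., 283.]), array([187., 247.]), array([379., 284.]), array([382., 248.])]
-0.03 [array([188., 288.]), array([185., 252.]), array([381., 289.]), array([385., 252.])]
-0.035 [array([185., 294.]), array([182., 256.]), array([384., 295.]), array([388., 257.])]
[(array([129.4, 236.9]), [125, 233, 10, 9, 71])] [[0.52092162 0.33155181]]
```

View pics/f.png

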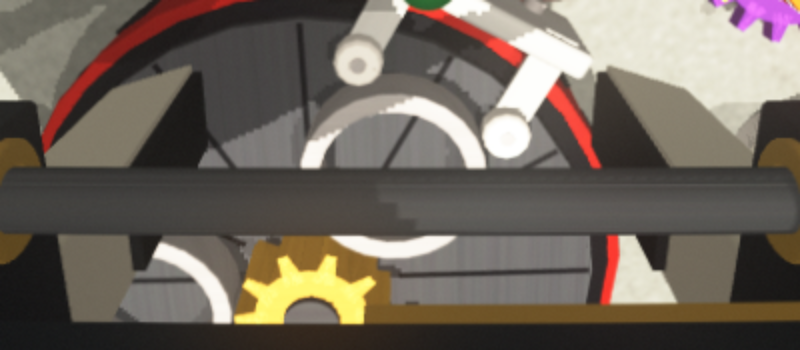

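The visible finger tips sit ~28 mm behind the TCP, which fits the ball test, so I'll allow for it. The lever is off (ball x≈0.521). Next I'll go over the finished holder.

Request:
jog_arm:
  deltas:
    - {"slide": [-5.4, 0, 0], "angular": [0, 0, 0]}
    - {"slide": [-5.4, 0, 0], "angular": [0, 0, 0]}
    - {"slide": [-5.4, 0, 0], "angular": [0, 0, 0]}
    - {"slide": [-5.4, 0, 0], "angular": [0, 0, 0]}
    - {"slide": [-5, 0, 0], "angular": [0, 0, 0]}

```text
time_s: 9.0
ee_pos: [0.5103, 0.068, 0.2471]
ee_rot: [-2.219, -2.223, 0.001]
contact_force: [1.2, 0.5, 0.8]
opening: 0.0915
grip_force: 0.0
```

Request:
jog_arm:
  deltas:
    - {"slide": [0, 0, 0], "angular": [0, 0, 0]}
    - {"slide": [0, 0, 0], "angular": [0, 0, 0]}

```text
time_s: 9.25
ee_pos: [0.5108, 0.0701, 0.2473]
ee_rot: [-2.219, -2.222, 0.0]
contact_force: [-0.2, -0.2, -0.5]
opening: 0.0915
grip_force: 0.0
```

```bash
cat >> h.py <<'E'
def circ(d,lo,hi,z,near,r=.05):
    """centre & axes of the coloured disc's outline on plane z, searched near (x,y)"""
    hsv=cv2.cvtColor(d["image"],cv2.COLOR_BGR2HSV);m=cv2.inRange(hsv,np.array(lo),np.array(hi))
    best=None
    for c in cv2.findContours(m,0,cv2.CHAIN_APPROX_NONE)[0]:
        if len(c)<25: continue
        P=w(d,c[:,0],z).astype(np.float32);e=cv2.fitEllipse(P)
        if np.linalg.norm(np.array(e[0])-near)<r and (best is None or len(c)>best[2]):best=(np.array(e[0]),np.array(e[1]),len(c))
    return best
E
python3 - <<'E'
from h import *
np.set_printoptions(precision=4,suppress=True)
d=snap("wrist");print(pose()[:2]);cv2.imwrite("pics/g1.png",d["image"])
import pickle;pickle.dump(d,open("g1.pkl","wb"))
print(circ(d,(3,120,90),(16,255,255),.172,(.512,.07)))
for c,s in blobs(d,(18,110,90),(35,255,255),25):print(c,s,w(d,[c],.132))
E
```

```text
(array([0.5108, 0.0707, 0.2474]), np.float64(90.15937844994316))
(array([0.5113, 0.0741]), array([0.0588, 0.0609]), 233)
[224.3  99.9] [175, 50, 99, 100, 4722] [[0.4656 0.1461]]
[319.1 157.8] [310, 150, 19, 17, 111] [[0.5431 0.0995]]
[ 71.9 316.7] [66, 285, 19, 62, 370] [[ 0.3091 -0.0549]]
[484.1 312.1] [464, 284, 29, 63, 434] [[ 0.7071 -0.0487]]
[271.9 338.2] [266, 335, 13, 8, 37] [[ 0.5029 -0.0775]]
[429.1 369.3] [263, 359, 297, 17, 2892] [[ 0.6621 -0.115 ]]
```

View pics/g1.png

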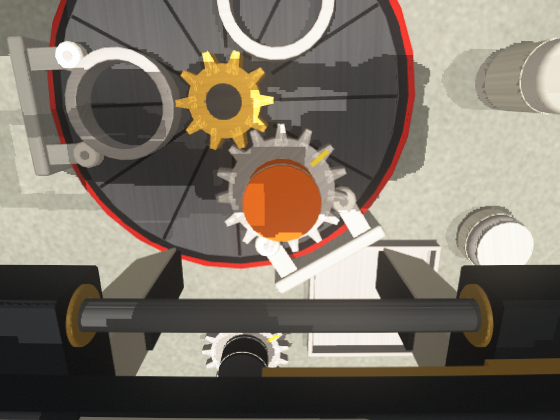

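The orange hub (top centre at (283,203)) is directly under the gripper, with its mark at (319,158) and the rim on white rollers. This is the white-rimmed finished holder.

Request:
jog_arm:
  deltas:
    - {"slide": [0.1, 0.1, 4], "angular": [0, 0, 0]}
    - {"slide": [0, 0, 4], "angular": [0, 0, 0]}
    - {"slide": [0, 0, 2], "angular": [0, 0, 0]}
    - {"slide": [0, 0, 0.6], "angular": [0, 0, 0]}
    - {"slide": [0, 0, 0], "angular": [0, 0, 0]}

```text
time_s: 9.93
ee_pos: [0.5122, 0.0715, 0.1419]
ee_rot: [2.218, 2.225, 0.0]
contact_force: [-0.7, -0.2, 1.3]
opening: 0.0921
grip_force: 0.0
```

Request:
jog_arm:
  deltas:
    - {"slide": [0, 0, 1], "angular": [0, 0, 0]}
    - {"slide": [0, 0, 1], "angular": [0, 0, 0]}
    - {"slide": [0, 0, 0], "angular": [0, 0, 0]}

```text
time_s: 10.3
ee_pos: [0.5114, 0.0707, 0.1209]
ee_rot: [-2.218, -2.223, 0.002]
contact_force: [0.8, -0.9, 0.9]
opening: 0.0922
grip_force: 0.0
```

Request:
jog_arm:
  deltas:
    - {"slide": [0, 0, 0], "angular": [0, 0, 0]}
    - {"slide": [0, 0, 0], "angular": [0, 0, 0]}
    - {"slide": [0, 0, 0], "angular": [0, 0, 0]}
    - {"slide": [0, 0, 0], "angular": [0, 0, 0]}
  gripper: 5
  grip_force: 40

```text
time_s: 10.8
ee_pos: [0.5123, 0.0707, 0.1219]
ee_rot: [2.219, 2.223, 0.001]
contact_force: [1.3, 0.1, 0.9]
opening: 0.0593
grip_force: 40.0
```

```bash
python3 - <<'E'
from h import *
d=snap("wrist");print(pose()[:2]);s=get_state();print(s["opening"],s["grip_force"],s["contact_force"]);cv2.imwrite("pics/g2.png",d["image"])
E
```

```text
(array([0.51229068, 0.07067651, 0.12188085]), np.float64(90.11512190196697))
0.05881756736860918 40.000290870666504 [ 1.01735964 -0.12187682  0.66735846]
```

View pics/g2.png

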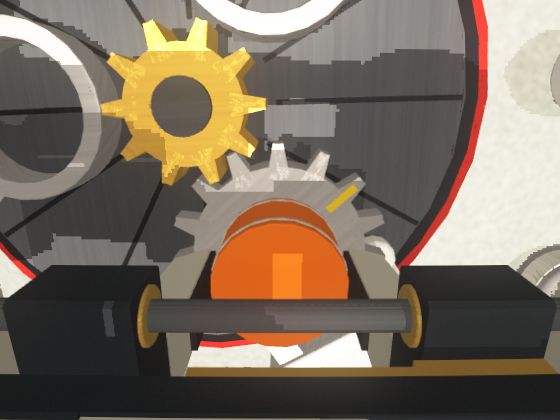

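The hub is gripped at 40 N with opening 58.8 mm; the mark is at (342,198). I'll lift and look at the tray position.

Request:
jog_arm:
  deltas:
    - {"slide": [0, 0, -1], "angular": [0, 0, 0]}
    - {"slide": [0, 0, -2], "angular": [0, 0, 0]}
    - {"slide": [0, 0, -3], "angular": [0, 0, 0]}
    - {"slide": [0, 0, -3], "angular": [0, 0, 0]}
    - {"slide": [0, 0, 0], "angular": [0, 0, 0]}

```text
time_s: 11.48
ee_pos: [0.5129, 0.0708, 0.2135]
ee_rot: [2.217, 2.222, 0.004]
contact_force: [-0.6, -0.4, -6.5]
opening: 0.0591
grip_force: 40.0
```

```bash
python3 - <<'E'
from h import *
import pickle
g=pickle.load(open("g1.pkl","rb"))
d=snap("wrist");s=get_state();print(s["opening"],s["grip_force"],s["contact_force"],blobs(d,(18,110,90),(35,255,255),25)[:3])
t=snap("top");sc=snap("scene")
print(w(t,[(314,208),(284,178),(343,239)],.02),w(sc,[(249,231)],.02))
print(w(g,[(438,243)],.02),"tray far-left corner (+x,+y)")
tr=w(t,[(314,208)],.02)[0]
rows((tr[0],tr[1],.20,90),(tr[0],tr[1],.04,90))
E
```

```text
0.05952863071360249 39.998515248298645 [-1.04410419  0.224061   -6.89516516] [(array([213.4, 100.9]), [158, 46, 112, 111, 5877]), (array([341.5, 198.1]), [326, 185, 32, 28, 293]), (array([145.9, 316. ]), [137, 285, 24, 63, 728])]
[[ 0.62533125 -0.11199341]
 [ 0.70576766 -0.0291493 ]
 [ 0.54365012 -0.19071244]] [[ 0.63446382 -0.10883279]]
[[ 0.70483865 -0.02298825]] tray far-left corner (+x,+y)
from [51.08  7.07 21.  ] 90.1
[{"slide":[-4.6,2.9,0.3],"angular":[0,0,0]},{"slide":[-4.5,2.8,0.2],"angular":[0,0,0.1]},{"slide":[-4.6,2.9,0.3],"angular":[0,0,0]},{"slide":[-4.6,2.8,0.2],"angular":[0,0,0]},{"slide":[0,0,5.3],"angular":[0,0,0]}]
[{"slide":[0,0,5.4],"angular":[0,0,0]},{"slide":[0,0,5.3],"angular":[0,0,0]}]
```

Request:
jog_arm:
  deltas:
    - {"slide": [-4.5, 2.9, 0.3], "angular": [0, 0, 0]}
    - {"slide": [-4.5, 2.8, 0.2], "angular": [0, 0, 0]}
    - {"slide": [-4.5, 2.9, 0.3], "angular": [0, 0, 0]}
    - {"slide": [-4.5, 2.8, 0.2], "angular": [0, 0, 0]}
    - {"slide": [0, 0, 0], "angular": [0, 0, 0]}

```text
time_s: 12.25
ee_pos: [0.6265, -0.1127, 0.198]
ee_rot: [-2.222, -2.217, 0.005]
contact_force: [0.3, 0.5, -7.1]
opening: 0.0593
grip_force: 40.0
```

Request:
jog_arm:
  deltas:
    - {"slide": [0, 0, 5], "angular": [0, 0, 0]}
    - {"slide": [0, 0, 5], "angular": [0, 0, 0]}
    - {"slide": [0, 0, 4], "angular": [0, 0, 0]}
    - {"slide": [0, 0, 1.8], "angular": [0, 0, 0]}
    - {"slide": [0, 0, 0], "angular": [0, 0, 0]}

```text
time_s: 12.88
ee_pos: [0.6253, -0.1084, 0.0423]
ee_rot: [-2.217, -2.222, 0.002]
contact_force: [0.6, 0.5, -5.9]
opening: 0.0593
grip_force: 40.0
```

```bash
python3 - <<'E'
from h import *
d=snap("wrist");print(pose()[:2]);s=get_state();print(s["opening"],s["grip_force"],s["contact_force"]);cv2.imwrite("pics/t1.png",d["image"])
E
```

```text
(array([ 0.6266598 , -0.10887276,  0.0441492 ]), np.float64(90.13540200706608))
0.05913326365893693 39.99867618083954 [ 0.09780545 -1.53952019 -5.32022903]
```

View pics/t1.png

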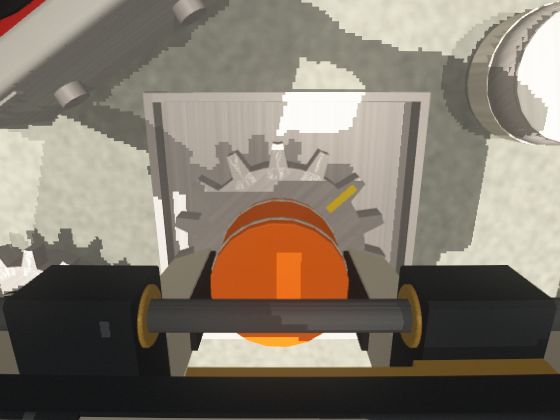

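The holder is centred within the tray walls (146–428 px columns). I'll lower it and release.

Request:
jog_arm:
  deltas:
    - {"slide": [0, 0, 1], "angular": [0, 0, 0]}
    - {"slide": [0, 0, 0.5], "angular": [0, 0, 0]}
    - {"slide": [0, 0, 0], "angular": [0, 0, 0]}
    - {"slide": [0, 0, 0], "angular": [0, 0, 0]}

```text
time_s: 13.42
ee_pos: [0.6266, -0.1092, 0.0291]
ee_rot: [2.219, 2.223, 0.0]
contact_force: [0.6, 0.5, -5.4]
opening: 0.0593
grip_force: 40.0
```

Request:
jog_arm:
  deltas:
    - {"slide": [0, 0, 0.1], "angular": [0, 0, 0]}
    - {"slide": [0, 0, 0], "angular": [0, 0, 0]}

```text
time_s: 13.68
ee_pos: [0.6264, -0.1091, 0.0277]
ee_rot: [2.219, 2.224, -0.0]
contact_force: [-0.8, -0.8, -6.2]
opening: 0.0593
grip_force: 40.0
```

Request:
jog_arm:
  deltas:
    - {"slide": [0, 0, 0.1], "angular": [0, 0, 0]}
    - {"slide": [0, 0, 0], "angular": [0, 0, 0]}

```text
time_s: 13.92
ee_pos: [0.6265, -0.1094, 0.0272]
ee_rot: [2.219, 2.223, -0.0]
contact_force: [-0.0, -1.2, -3.1]
opening: 0.059
grip_force: 40.0
```

Request:
jog_arm:
  deltas:
    - {"slide": [0, 0, 0], "angular": [0, 0, 0]}
    - {"slide": [0, 0, 0], "angular": [0, 0, 0]}
    - {"slide": [0, 0, 0], "angular": [0, 0, 0]}
  gripper: 9.18

```text
time_s: 14.3
ee_pos: [0.6268, -0.1091, 0.0272]
ee_rot: [2.218, 2.223, 0.001]
contact_force: [0.8, -0.2, 0.2]
opening: 0.0846
grip_force: 0.0
```

Request:
jog_arm:
  deltas:
    - {"slide": [0, 0, -2], "angular": [0, 0, 0]}
    - {"slide": [0, 0, -4], "angular": [0, 0, 0]}
    - {"slide": [0, 0, -5], "angular": [0, 0, 0]}
    - {"slide": [0, 0, -3], "angular": [0, 0, 0]}
    - {"slide": [0, 0, 0], "angular": [0, 0, 0]}

```text
time_s: 14.92
ee_pos: [0.628, -0.1094, 0.1699]
ee_rot: [2.215, 2.22, 0.005]
contact_force: [0.2, -0.1, -0.9]
opening: 0.0915
grip_force: 0.0
```

```bash
python3 - <<'E'
from h import *
np.set_printoptions(precision=4,suppress=True)
d=snap("wrist");t=snap("top");s=snap("scene")
print(circ(d,(3,120,90),(16,255,255),.077,(.626,-.109)),circ(t,(3,120,90),(16,255,255),.077,(.626,-.109)),circ(s,(3,120,90),(16,255,255),.077,(.626,-.109)))
rows((.466,-.178,.17,90))
E
```

```text
(array([ 0.6254, -0.1073]), array([0.0579, 0.0637]), 217) None (array([ 0.6338, -0.1128]), array([0.0556, 0.0759]), 65)
from [ 62.56 -10.88  16.52] 90.1
[{"slide":[-1.7,-4,-0.1],"angular":[0,0,0]},{"slide":[-1.7,-4,-0.1],"angular":[0,0,0.1]},{"slide":[-1.8,-4,-0.2],"angular":[0,0,0]},{"slide":[-1.7,-4,-0.1],"angular":[0,0,0]}]
```

Request:
jog_arm:
  deltas:
    - {"slide": [-1.7, -4, 0], "angular": [0, 0, 0]}
    - {"slide": [-1.7, -4, 0], "angular": [0, 0, 0]}
    - {"slide": [-1.7, -4, 0], "angular": [0, 0, 0]}
    - {"slide": [-1.7, -4, 0], "angular": [0, 0, 0]}
    - {"slide": [0, 0, 0], "angular": [0, 0, 0]}

```text
time_s: 15.7
ee_pos: [0.4639, -0.1777, 0.1655]
ee_rot: [-2.22, -2.219, 0.002]
contact_force: [0.8, -0.3, -0.6]
opening: 0.0916
grip_force: 0.0
```

```bash
python3 - <<'E'
from h import *
np.set_printoptions(precision=4,suppress=True)
d=snap("wrist");p,h,M=pose();print(p,h);cv2.imwrite("pics/b1.png",d["image"])
print(circ(d,(0,0,0),(180,255,70),.072,(.466,-.178)))
for q in[(.466,-.178,.072),(.466,-.178,.032)]:print(pix(d,[q]))
print(blobs(d,(18,110,90),(35,255,255),15)[:4])
E
```

```text
[ 0.4655 -0.1775  0.1659] 90.00642266869018
(array([ 0.4653, -0.1717]), array([0.0575, 0.0627]), 217)
[[283.2966 199.0111]]
[[283.0006 187.2615]]
[(array([507. , 109.8]), [470, 65, 68, 87, 3676]), (array([323. , 156.7]), [314, 150, 19, 15, 98]), (array([ 70.6, 317.9]), [66, 288, 14, 58, 267]), (array([487.5, 318.7]), [479, 288, 14, 58, 274])]
```

View pics/b1.png

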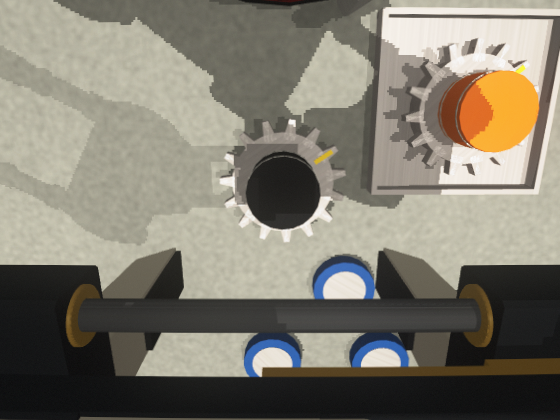

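The black hub is at (283,192) with its mark at (323,157), under the gripper. The holder in the tray stands well.

Request:
jog_arm:
  deltas:
    - {"slide": [0.4, 0, 5], "angular": [0, 0, 0]}
    - {"slide": [0, 0, 5], "angular": [0, 0, 0]}
    - {"slide": [0, 0, 3], "angular": [0, 0, 0]}
    - {"slide": [0, 0, 1.4], "angular": [0, 0, 0]}
    - {"slide": [0, 0, 0], "angular": [0, 0, 0]}

```text
time_s: 16.38
ee_pos: [0.4667, -0.1729, 0.0219]
ee_rot: [-2.217, -2.223, 0.001]
contact_force: [0.3, -0.3, 0.8]
opening: 0.092
grip_force: 0.0
```

Request:
jog_arm:
  deltas:
    - {"slide": [0, 0, 0], "angular": [0, 0, 0]}
    - {"slide": [0, 0, 0], "angular": [0, 0, 0]}
    - {"slide": [0, 0, 0], "angular": [0, 0, 0]}
    - {"slide": [0, 0, 0], "angular": [0, 0, 0]}
    - {"slide": [0, 0, 0], "angular": [0, 0, 0]}
  gripper: 5
  grip_force: 40

```text
time_s: 17.0
ee_pos: [0.4666, -0.1736, 0.0232]
ee_rot: [2.219, 2.223, 0.0]
contact_force: [-1.4, 0.5, 6.1]
opening: 0.0591
grip_force: 40.0
```

```bash
python3 - <<'E'
from h import *
np.set_printoptions(precision=4,suppress=True)
d=snap("wrist");p,h,M=pose();print(p,h,get_state()["opening"])
print(blobs(d,(18,110,90),(35,255,255),40)[:4])
g=cv2.imread("pics/g2.png")
cv2.imwrite("pics/b2.png",np.hstack([g[130:360,160:420],d["image"][130:360,160:420]]))
rows((p[0],p[1],.21,90),(.5123,.0707,.21,90))
E
```

```text
[ 0.4666 -0.1735  0.0232] 90.11642680157104 0.059222245288646266
[(array([348.5, 208. ]), [332, 196, 34, 25, 283]), (array([146.1, 315.9]), [137, 284, 24, 64, 755]), (array([412.1, 316.1]), [398, 285, 24, 63, 759]), (array([393.5, 369.2]), [185, 359, 373, 18, 4116])]
from [ 46.66 -17.35   2.32] 90.1
[{"slide":[0,0,-4.7],"angular":[0,0,0]},{"slide":[0,0,-4.6],"angular":[0,0,0.1]},{"slide":[0,0,-4.7],"angular":[0,0,0]},{"slide":[0,0,-4.7],"angular":[0,0,0]},{"slide":[4.9,0.9,0],"angular":[0,0,0]}]
[{"slide":[4.9,0.9,0],"angular":[0,0,0]},{"slide":[4.9,0.9,0],"angular":[0,0,0]},{"slide":[4.8,1,0],"angular":[0,0,0]},{"slide":[4.9,0.9,0],"angular":[0,0,0]}]
```

View pics/b2.png

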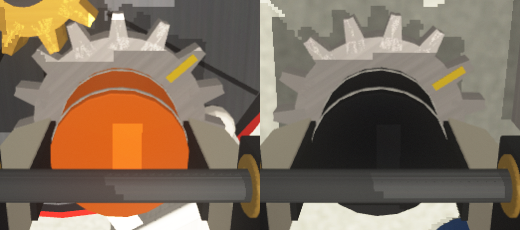

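```bash
python3 - <<'E'
from h import *
d=snap("wrist");T=d["tool_from_camera"]
d["pose"]=T.copy()
# tool frame: plane z=-0.010; w solves for z plane in tool coords
for hc in(-.003,0,.003):
  A=[]
  for px,zz in(((341.5,198.1),-.0101),((348.5,208.0),-.0088)):
    q=w(d,[px],zz)[0];A.append((q,np.linalg.norm(q-[hc,0]),np.degrees(np.arctan2(q[0]-hc,q[1]))))
  print(hc,A,A[0][2]-A[1][2])
# hub centre along tool x: top-rim/top face outline
for f in("g2","b2"):pass
E
```

```text
-0.003 [(array([0.02882857, 0.03112087]), np.float64(0.04451478889662526), np.float64(45.64411354994705)), (array([0.02313758, 0.03524982]), np.float64(0.04388306483259158), np.float64(36.55676461254054))] 9.08734893740651
0 [(array([0.02882857, 0.03112087]), np.float64(0.042421633704475846), np.float64(42.81023660764815)), (array([0.02313758, 0.03524982]), np.float64(0.042165126377812015), np.float64(33.28043793724315))] 9.529798670405
0.003 [(array([0.02882857, 0.03112087]), np.float64(0.04044284339413255), np.float64(39.690764408823625)), (array([0.02313758, 0.03524982]), np.float64(0.04059645779883118), np.float64(29.738540820877326))] 9.9522235879463
```

The mark sits 9.5° clockwise of where the finished holder's was, so I'll carry it over and turn +9.5° (angular z −9.5).

Request:
jog_arm:
  deltas:
    - {"slide": [0, 0, -2], "angular": [0, 0, 0]}
    - {"slide": [0, 0, -4.2], "angular": [0, 0, 0]}
    - {"slide": [0, 0, -4.2], "angular": [0, 0, 0]}
    - {"slide": [0, 0, -4.2], "angular": [0, 0, 0]}
    - {"slide": [0, 0, -4.2], "angular": [0, 0, 0]}

```text
time_s: 17.73
ee_pos: [0.4656, -0.1729, 0.2109]
ee_rot: [-2.217, -2.222, 0.001]
contact_force: [1.0, 0.1, -5.7]
opening: 0.0589
grip_force: 40.0
```

Request:
jog_arm:
  deltas:
    - {"slide": [4.9, 0.9, 0], "angular": [0, 0, 0]}
    - {"slide": [4.9, 0.9, 0], "angular": [0, 0, 0]}
    - {"slide": [4.9, 0.9, 0], "angular": [0, 0, 0]}
    - {"slide": [4.9, 0.9, 0], "angular": [0, 0, 0]}
    - {"slide": [4.9, 0.9, 0], "angular": [0, 0, 0]}

```text
time_s: 18.35
ee_pos: [0.5103, 0.0733, 0.2094]
ee_rot: [-2.218, -2.222, 0.003]
contact_force: [0.6, -0.6, -5.9]
opening: 0.0594
grip_force: 40.0
```

Request:
jog_arm:
  deltas:
    - {"slide": [0, 0, 0], "angular": [0, 0, -4.8]}
    - {"slide": [0, 0, 0], "angular": [0, 0, -4.7]}
    - {"slide": [0, 0, 0], "angular": [0, 0, 0]}
    - {"slide": [0, 0, 0], "angular": [0, 0, 0]}

```text
time_s: 18.85
ee_pos: [0.5106, 0.0716, 0.2101]
ee_rot: [-2.029, -2.397, 0.001]
contact_force: [-0.2, -1.0, -6.4]
opening: 0.0594
grip_force: 40.0
```

```bash
python3 - <<'E'
from h import *
s=get_state();d=snap("wrist");print(s["opening"],s["contact_force"],blobs(d,(18,110,90),(35,255,255),40)[:3])
rows((.5123,.0712,.15,99.6),step=4,dec=2)
E
```

```text
0.05941859745232479 [-0.24541701 -1.00924358 -6.40428531] [(array([230.5,  92.2]), [178, 36, 108, 115, 5421]), (array([273. , 119.5]), [269, 106, 11, 27, 75]), (array([348.8, 206.6]), [332, 195, 34, 24, 285])]
from [51.07  7.15 21.03] 99.5
[{"slide":[-0.03,0.08,3.01],"angular":[0,0,0]},{"slide":[-0.03,0.07,3.02],"angular":[0,0,-0.1]}]
```

Request:
jog_arm:
  deltas:
    - {"slide": [-0.03, 0.1, 3], "angular": [0, 0, 0]}
    - {"slide": [0, 0, 3], "angular": [0, 0, 0]}
    - {"slide": [0, 0, 0], "angular": [0, 0, 0]}

```text
time_s: 19.27
ee_pos: [0.5102, 0.0714, 0.1487]
ee_rot: [-2.026, -2.395, 0.006]
contact_force: [-0.6, -0.6, -6.0]
opening: 0.0591
grip_force: 40.0
```

Request:
jog_arm:
  deltas:
    - {"slide": [0, 0, 0.7], "angular": [0, 0, 0]}
    - {"slide": [0, 0, 0.5], "angular": [0, 0, 0]}
    - {"slide": [0, 0, 0], "angular": [0, 0, 0]}

```text
time_s: 19.65
ee_pos: [0.5121, 0.0716, 0.1389]
ee_rot: [2.027, 2.4, 0.0]
contact_force: [-0.3, -0.1, -6.9]
opening: 0.0588
grip_force: 40.0
```

Request:
jog_arm:
  deltas:
    - {"slide": [0, 0, 0.4], "angular": [0, 0, 0]}
    - {"slide": [0, 0, 0], "angular": [0, 0, 0]}

```text
time_s: 19.9
ee_pos: [0.5119, 0.0716, 0.1346]
ee_rot: [-2.027, -2.4, 0.0]
contact_force: [-0.4, -0.6, -6.1]
opening: 0.0593
grip_force: 40.0
```

No contact yet: the base has gone past the roller tops. I'll go on down.

Request:
jog_arm:
  deltas:
    - {"slide": [0, 0, 0.3], "angular": [0, 0, 0]}
    - {"slide": [0, 0, 0], "angular": [0, 0, 0]}

```text
time_s: 20.15
ee_pos: [0.5119, 0.0715, 0.1315]
ee_rot: [-2.027, -2.4, 0.001]
contact_force: [-1.2, -0.2, -5.4]
opening: 0.0589
grip_force: 40.0
```

Request:
jog_arm:
  deltas:
    - {"slide": [0, 0, 0.3], "angular": [0, 0, 0]}
    - {"slide": [0, 0, 0], "angular": [0, 0, 0]}

```text
time_s: 20.4
ee_pos: [0.5118, 0.0715, 0.1284]
ee_rot: [-2.027, -2.4, 0.001]
contact_force: [-0.2, -1.0, -5.8]
opening: 0.0595
grip_force: 40.0
```

Request:
jog_arm:
  deltas:
    - {"slide": [0, 0, 0.3], "angular": [0, 0, 0]}
    - {"slide": [0, 0, 0], "angular": [0, 0, 0]}

```text
time_s: 20.65
ee_pos: [0.5119, 0.0716, 0.1254]
ee_rot: [-2.027, -2.4, 0.001]
contact_force: [0.4, -1.0, -6.6]
opening: 0.0587
grip_force: 40.0
```

Request:
jog_arm:
  deltas:
    - {"slide": [0, 0, 0.2], "angular": [0, 0, 0]}
    - {"slide": [0, 0, 0], "angular": [0, 0, 0]}

```text
time_s: 20.9
ee_pos: [0.512, 0.0717, 0.1239]
ee_rot: [2.027, 2.4, 0.0]
contact_force: [-0.7, -0.4, -2.4]
opening: 0.0592
grip_force: 40.0
```

Request:
jog_arm:
  deltas:
    - {"slide": [0, 0, 0.1], "angular": [0, 0, 0]}
    - {"slide": [0, 0, 0], "angular": [0, 0, 0]}

```text
time_s: 21.15
ee_pos: [0.512, 0.072, 0.1237]
ee_rot: [2.027, 2.4, 0.001]
contact_force: [-3.8, 1.5, 5.9]
opening: 0.059
grip_force: 40.0
```

It has bottomed at the expected height. I'll release, back off and look.

Request:
jog_arm:
  deltas:
    - {"slide": [0, 0, 0], "angular": [0, 0, 0]}
    - {"slide": [0, 0, 0], "angular": [0, 0, 0]}
    - {"slide": [0, 0, 0], "angular": [0, 0, 0]}
    - {"slide": [0, 0, 0], "angular": [0, 0, 0]}
  gripper: 9.18

```text
time_s: 21.65
ee_pos: [0.5122, 0.0715, 0.1227]
ee_rot: [2.027, 2.4, 0.0]
contact_force: [-0.1, -0.0, -0.2]
opening: 0.0903
grip_force: 0.0
```

Request:
jog_arm:
  deltas:
    - {"slide": [0, 0, -2], "angular": [0, 0, 0]}
    - {"slide": [0, 0, -4], "angular": [0, 0, 4.8]}
    - {"slide": [0, 0, -4], "angular": [0, 0, 4.7]}
    - {"slide": [0, 0, -2.5], "angular": [0, 0, 0]}
    - {"slide": [0, 0, 0], "angular": [0, 0, 0]}

```text
time_s: 22.28
ee_pos: [0.5131, 0.0716, 0.2494]
ee_rot: [2.217, 2.222, 0.005]
contact_force: [0.2, -0.1, -0.2]
opening: 0.0915
grip_force: 0.0
```

```bash
python3 - <<'E'
from h import *
np.set_printoptions(precision=4,suppress=True)
import pickle
d=snap("wrist");g=pickle.load(open("g1.pkl","rb"));p,h,_=pose();print(p,h)
c=circ(d,(0,0,0),(180,255,70),.172,(.512,.07),.03);print("fresh",c);print("fin was",circ(g,(3,120,90),(16,255,255),.172,(.512,.07)))
print([ (c,w(d,[c],.132)) for c,s in blobs(d,(18,110,90),(35,255,255),40)[:3]])
cv2.imwrite("pics/m1.png",np.hstack([g["image"][40:280,160:420],d["image"][40:280,160:420]]))
t=snap("top")
for n,x in zip("abc",((.5303,-.2904),(.573,-.3831),(.4639,-.4108))): print(n,circ(t,(95,90,40),(130,255,255),.018,x,.06))
E
```

```text
[0.5122 0.0716 0.2477] 90.12110160150839
fresh (array([0.511 , 0.0746]), array([0.0573, 0.0632]), 235)
fin was (array([0.5113, 0.0741]), array([0.0588, 0.0609]), 233)
[(array([221. , 101.4]), array([[0.4655, 0.1463]])), (array([314.5, 156.3]), array([[0.5424, 0.1018]])), (array([ 72.6, 315.4]), array([[ 0.3123, -0.0529]]))]
a (array([ 0.5293, -0.2904]), array([0.0597, 0.0606]), 64)
b (array([ 0.5737, -0.3816]), array([0.0595, 0.0621]), 63)
c (array([ 0.455 , -0.3809]), array([0.0597, 0.061 ]), 66)
```

View pics/m1.png

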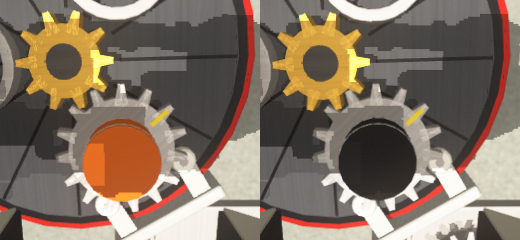

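The fresh holder is meshed exactly as the old one was. Its mark is 4 px from the old position and its hub centre 0.5 mm off. One weight has been knocked to (0.455, −0.381). Now the first weight.

Request:
jog_arm:
  deltas:
    - {"slide": [-5.2, 0.2, 0], "angular": [0, 0, 0]}
    - {"slide": [-5.2, 0.3, 0], "angular": [0, 0, 0]}
    - {"slide": [-5.2, 0.3, 2], "angular": [0, 0, 0]}
    - {"slide": [-5.2, 0.3, 2], "angular": [0, 0, 0]}
    - {"slide": [-5.2, 0.3, 3], "angular": [0, 0, 0]}

```text
time_s: 23.0
ee_pos: [0.5261, -0.1899, 0.1759]
ee_rot: [-2.219, -2.223, 0.0]
contact_force: [1.2, 0.9, 0.1]
opening: 0.0916
grip_force: 0.0
```

Request:
jog_arm:
  deltas:
    - {"slide": [-5.2, 0.2, 4], "angular": [0, 0, 0]}
    - {"slide": [-5, 0.1, 4], "angular": [0, 0, 0]}
    - {"slide": [0, 0, 0], "angular": [0, 0, 0]}
    - {"slide": [0, 0, 0], "angular": [0, 0, 0]}

```text
time_s: 23.5
ee_pos: [0.5292, -0.2859, 0.0998]
ee_rot: [-2.218, -2.222, -0.0]
contact_force: [0.3, 0.3, 0.3]
opening: 0.0921
grip_force: 0.0
```

```bash
python3 - <<'E'
from h import *
np.set_printoptions(precision=4,suppress=True)
d=snap("wrist");p,h,_=pose();print(p,h);cv2.imwrite("pics/a1.png",d["image"])
for n,x in zip("abc",((.5303,-.2904),(.573,-.3831),(.455,-.381))): print(n,circ(d,(95,90,40),(130,255,255),.018,x,.05),pix(d,[(*x,.018)]))
E
```

```text
[ 0.5298 -0.2857  0.1008] 90.15497194753945
a (array([ 0.5289, -0.289 ]), array([0.0619, 0.0649]), 229) [[281.8767 208.2332]]
b (array([ 0.5716, -0.3593]), array([0.0308, 0.0571]), 161) [[331.6924 312.6853]]
c (array([ 0.4672, -0.3557]), array([0.0211, 0.0442]), 118) [[192.8739 310.0454]]
```

View pics/a1.png

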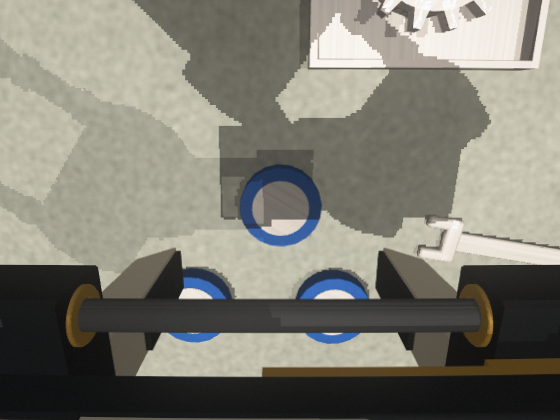

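The weight ring is at (281,205) under the gripper; the other two are at (193,305) and (333,305), and the spanner head is at (440,235), clear of the fingers.

Request:
jog_arm:
  deltas:
    - {"slide": [-0.4, -0.1, 4], "angular": [0, 0, 0]}
    - {"slide": [0, 0, 4], "angular": [0, 0, 0]}
    - {"slide": [0, 0, 2], "angular": [0, 0, 0]}
    - {"slide": [0, 0, 1], "angular": [0, 0, 0]}
    - {"slide": [0, 0, 0], "angular": [0, 0, 0]}

```text
time_s: 24.18
ee_pos: [0.5292, -0.29, -0.0087]
ee_rot: [2.217, 2.225, 0.0]
contact_force: [0.0, -0.3, -0.4]
opening: 0.0919
grip_force: 0.0
```

Request:
jog_arm:
  deltas:
    - {"slide": [0, 0, 0.4], "angular": [0, 0, 0]}
    - {"slide": [0, 0, 0], "angular": [0, 0, 0]}

```text
time_s: 24.42
ee_pos: [0.529, -0.2908, -0.0128]
ee_rot: [2.218, 2.223, 0.0]
contact_force: [0.6, 0.4, -0.3]
opening: 0.0919
grip_force: 0.0
```

Request:
jog_arm:
  deltas:
    - {"slide": [0, 0, 0.4], "angular": [0, 0, 0]}
    - {"slide": [0, 0, 0], "angular": [0, 0, 0]}

```text
time_s: 24.68
ee_pos: [0.5285, -0.2906, -0.0176]
ee_rot: [-2.219, -2.223, 0.0]
contact_force: [-0.6, 0.4, 0.4]
opening: 0.0916
grip_force: 0.0
```

```bash
python3 - <<'E'
from h import *
d=snap("wrist");p,h,M=pose();print(p,h)
print(w(d,[(425,252)],.01))
# finger tip edges: dark pad columns along row
g=cv2.cvtColor(d["image"],cv2.COLOR_BGR2GRAY);print(g[262,150:215:3],g[262,345:410:3]);print(g[240:300:4,176])
E
```

```text
[ 0.52850379 -0.29071883 -0.01754291] 90.1071316861374
[[ 0.59850724 -0.28396675]]
[122 122 122 123 122 117  63  33  29  30  30  98 101 103 102 100  96  95
  96  97  98  98] [ 57  57 100  98 100 101  99  98  96  96  97  34  29  28  31  44 114 120
 121 120 119 121]
[100  98 101  33  32  32  29  30  30  30  29  30  29  29  30]
```

Request:
jog_arm:
  deltas:
    - {"slide": [0, 0, 0.3], "angular": [0, 0, 0]}
    - {"slide": [0, 0, 0], "angular": [0, 0, 0]}

```text
time_s: 24.98
ee_pos: [0.5284, -0.2906, -0.0207]
ee_rot: [-2.219, -2.223, 0.0]
contact_force: [0.7, -0.0, -0.7]
opening: 0.0919
grip_force: 0.0
```

Request:
jog_arm:
  deltas:
    - {"slide": [0, 0, 0], "angular": [0, 0, 0]}
    - {"slide": [0, 0, 0], "angular": [0, 0, 0]}
    - {"slide": [0, 0, 0], "angular": [0, 0, 0]}
    - {"slide": [0, 0, 0], "angular": [0, 0, 0]}
    - {"slide": [0, 0, 0], "angular": [0, 0, 0]}
  gripper: 5.5
  grip_force: 35

```text
time_s: 25.6
ee_pos: [0.5289, -0.2908, -0.0203]
ee_rot: [2.219, 2.223, 0.0]
contact_force: [2.8, 1.1, 0.2]
opening: 0.0627
grip_force: 35.0
```

```bash
python3 - <<'E'
from h import *
np.set_printoptions(precision=4,suppress=True)
s=get_state();d=snap("wrist");p,h,M=pose();print(p,h,s["opening"],s["contact_force"])
print(circ(d,(95,90,40),(130,255,255),.018,(.5285,-.2906),.03))
rows((p[0],p[1],.25,90),(.512,.0728,.25,90))
E
```

```text
[ 0.5289 -0.2908 -0.0204] 90.11563486203717 0.06268235347801626 [2.783  1.0693 0.199 ]
(array([ 0.5281, -0.2866]), array([0.0581, 0.0597]), 475)
from [ 52.89 -29.08  -2.04] 90.1
[{"slide":[0,0,-5.4],"angular":[0,0,0]},{"slide":[0,0,-5.4],"angular":[0,0,0]},{"slide":[0,0,-5.4],"angular":[0,0,0.1]},{"slide":[0,0,-5.4],"angular":[0,0,0]},{"slide":[0,0,-5.4],"angular":[0,0,0]}]
[{"slide":[5.2,-0.2,0],"angular":[0,0,0]},{"slide":[5.2,-0.3,0],"angular":[0,0,0]},{"slide":[5.2,-0.2,0],"angular":[0,0,0]},{"slide":[5.2,-0.3,0],"angular":[0,0,0]},{"slide":[5.2,-0.2,0],"angular":[0,0,0]}]
[{"slide":[5.2,-0.2,0],"angular":[0,0,0]},{"slide":[5.2,-0.3,0],"angular":[0,0,0]}]
```

Request:
jog_arm:
  deltas:
    - {"slide": [0, 0, -3], "angular": [0, 0, 0]}
    - {"slide": [0, 0, -5], "angular": [0, 0, 0]}
    - {"slide": [0, 0, -5.2], "angular": [0, 0, 0]}
    - {"slide": [0, 0, -5.2], "angular": [0, 0, 0]}
    - {"slide": [0, 0, -5.2], "angular": [0, 0, 0]}

```text
time_s: 26.28
ee_pos: [0.5276, -0.2901, 0.2161]
ee_rot: [-2.217, -2.222, 0.001]
contact_force: [0.9, -1.1, -5.2]
opening: 0.0628
grip_force: 35.0
```

Request:
jog_arm:
  deltas:
    - {"slide": [5.2, -0.2, 0], "angular": [0, 0, 0]}
    - {"slide": [5.2, -0.3, 0], "angular": [0, 0, 0]}
    - {"slide": [5.2, -0.2, 0], "angular": [0, 0, 0]}
    - {"slide": [5.2, -0.3, 0], "angular": [0, 0, 0]}
    - {"slide": [5.2, -0.2, 0], "angular": [0, 0, 0]}

```text
time_s: 26.9
ee_pos: [0.5148, -0.029, 0.2146]
ee_rot: [-2.218, -2.222, 0.003]
contact_force: [1.1, -0.0, -4.2]
opening: 0.0623
grip_force: 35.0
```

Request:
jog_arm:
  deltas:
    - {"slide": [5.2, -0.2, 0], "angular": [0, 0, 0]}
    - {"slide": [5.1, -0.3, 0], "angular": [0, 0, 0]}
    - {"slide": [0, 0, 0], "angular": [0, 0, 0]}
    - {"slide": [0, 0, 0], "angular": [0, 0, 0]}

```text
time_s: 27.4
ee_pos: [0.5103, 0.072, 0.2149]
ee_rot: [-2.218, -2.224, 0.003]
contact_force: [0.1, -0.3, -6.3]
opening: 0.0628
grip_force: 35.0
```

```bash
python3 - <<'E'
from h import *
s=get_state();print(s["opening"],s["contact_force"],pose()[:2])
rows((.512,.0717,.162,90),dec=2)
E
```

```text
0.06284549461451652 [ 0.10491269 -0.30459455 -6.33504552] (array([0.51028872, 0.07200549, 0.2148557 ]), np.float64(90.16080798310968))
from [51.03  7.2  21.49] 90.2
[{"slide":[-0.03,0.17,5.29],"angular":[0,0,0.2]}]
```

Request:
jog_arm:
  deltas:
    - {"slide": [0, 0.1, 3.5], "angular": [0, 0, 0]}
    - {"slide": [0, 0, 1.8], "angular": [0, 0, 0]}
    - {"slide": [0, 0, 0], "angular": [0, 0, 0]}
    - {"slide": [0, 0, 0], "angular": [0, 0, 0]}

```text
time_s: 27.9
ee_pos: [0.5125, 0.0714, 0.1633]
ee_rot: [2.22, 2.222, 0.001]
contact_force: [0.6, 0.4, -5.5]
opening: 0.0625
grip_force: 35.0
```

Request:
jog_arm:
  deltas:
    - {"slide": [0, 0, 0.7], "angular": [0, 0, 0]}
    - {"slide": [0, 0, 0], "angular": [0, 0, 0]}

```text
time_s: 28.15
ee_pos: [0.5117, 0.0722, 0.1554]
ee_rot: [-2.219, -2.224, 0.001]
contact_force: [-0.6, -0.6, -4.5]
opening: 0.0623
grip_force: 35.0
```

Request:
jog_arm:
  deltas:
    - {"slide": [0, 0, 0.2], "angular": [0, 0, 0]}
    - {"slide": [0, 0, 0], "angular": [0, 0, 0]}

```text
time_s: 28.4
ee_pos: [0.5118, 0.0723, 0.1535]
ee_rot: [2.219, 2.224, -0.0]
contact_force: [-0.5, -0.2, -5.0]
opening: 0.0625
grip_force: 35.0
```

Request:
jog_arm:
  deltas:
    - {"slide": [0, 0, 0.15], "angular": [0, 0, 0]}
    - {"slide": [0, 0, 0], "angular": [0, 0, 0]}

```text
time_s: 28.65
ee_pos: [0.5118, 0.0723, 0.152]
ee_rot: [-2.219, -2.224, 0.0]
contact_force: [0.3, 0.7, -5.1]
opening: 0.0623
grip_force: 35.0
```

Request:
jog_arm:
  deltas:
    - {"slide": [0, 0, 0.05], "angular": [0, 0, 0]}
    - {"slide": [0, 0, 0], "angular": [0, 0, 0]}

```text
time_s: 28.9
ee_pos: [0.5119, 0.0723, 0.1517]
ee_rot: [2.219, 2.224, 0.0]
contact_force: [0.1, 0.2, -3.8]
opening: 0.0628
grip_force: 35.0
```

Request:
jog_arm:
  deltas:
    - {"slide": [0, 0, 0.05], "angular": [0, 0, 0]}
    - {"slide": [0, 0, 0], "angular": [0, 0, 0]}

```text
time_s: 29.15
ee_pos: [0.512, 0.0723, 0.1516]
ee_rot: [2.219, 2.223, 0.001]
contact_force: [-1.4, -0.2, 2.1]
opening: 0.0628
grip_force: 35.0
```

Request:
jog_arm:
  deltas:
    - {"slide": [0, 0, 0], "angular": [0, 0, 0]}
    - {"slide": [0, 0, 0], "angular": [0, 0, 0]}
    - {"slide": [0, 0, 0], "angular": [0, 0, 0]}
    - {"slide": [0, 0, 0], "angular": [0, 0, 0]}
  gripper: 9.18

```text
time_s: 29.65
ee_pos: [0.512, 0.0722, 0.151]
ee_rot: [2.219, 2.224, 0.0]
contact_force: [0.6, 1.2, 0.1]
opening: 0.0911
grip_force: 0.0
```

Request:
jog_arm:
  deltas:
    - {"slide": [0, 0, -3], "angular": [0, 0, 0]}
    - {"slide": [0, 0, -4], "angular": [0, 0, 0]}
    - {"slide": [0, 0, -4], "angular": [0, 0, 0]}
    - {"slide": [0, 0, 0], "angular": [0, 0, 0]}
    - {"slide": [0, 0, 0], "angular": [0, 0, 0]}

```text
time_s: 30.28
ee_pos: [0.5115, 0.0723, 0.2602]
ee_rot: [-2.219, -2.223, 0.001]
contact_force: [-0.7, -0.7, -0.8]
opening: 0.0916
grip_force: 0.0
```

```bash
python3 - <<'E'
from h import *
np.set_printoptions(precision=4,suppress=True)
d=snap("wrist");p,h,_=pose();print(p,h)
print("a",circ(d,(95,90,40),(130,255,255),.19,(.512,.073),.03))
t=snap("top");s=snap("scene")
for k in(t,s):print(circ(k,(95,90,40),(130,255,255),.19,(.512,.073),.03))
for n,x in zip("bc",((.573,-.3831),(.455,-.381))): print(n,circ(t,(95,90,40),(130,255,255),.018,x,.06))
print([(c,w(d,[c],.132)) for c,_ in blobs(d,(18,110,90),(35,255,255),40)[:2]])
rows((.574,-.382,.105,90))
E
```

```text
[0.5112 0.0723 0.2598] 90.11782299831418
a (array([0.5109, 0.074 ]), array([0.0615, 0.0648]), 239)
None
(array([0.5114, 0.0694]), array([0.0549, 0.0626]), 89)
b (array([ 0.5737, -0.3816]), array([0.0596, 0.0619]), 63)
c (array([ 0.455 , -0.3809]), array([0.0597, 0.061 ]), 66)
[(array([225.7, 102.1]), array([[0.4655, 0.1463]])), (array([315.8, 155.5]), array([[0.5423, 0.1015]]))]
from [51.13  7.23 25.97] 90.1
[{"slide":[-5,0.7,1.7],"angular":[0,0,0]},{"slide":[-5.1,0.7,1.7],"angular":[0,0,0]},{"slide":[-5,0.7,1.8],"angular":[0,0,0]},{"slide":[-5.1,0.6,1.7],"angular":[0,0,0.1]},{"slide":[-5,0.7,1.7],"angular":[0,0,0]}]
[{"slide":[-5.1,0.7,1.7],"angular":[0,0,0]},{"slide":[-5,0.7,1.7],"angular":[0,0,0]},{"slide":[-5.1,0.7,1.8],"angular":[0,0,0]},{"slide":[-5,0.7,1.7],"angular":[0,0,0]}]
```

The first weight is centred on the hub to within ~1 mm. Next is weight b.

Request:
jog_arm:
  deltas:
    - {"slide": [-5, 0.7, 1.7], "angular": [0, 0, 0]}
    - {"slide": [-5.1, 0.7, 1.7], "angular": [0, 0, 0]}
    - {"slide": [-5, 0.7, 1.8], "angular": [0, 0, 0]}
    - {"slide": [-5.1, 0.6, 1.7], "angular": [0, 0, 0]}
    - {"slide": [-5, 0.7, 1.7], "angular": [0, 0, 0]}

```text
time_s: 31.05
ee_pos: [0.546, -0.1812, 0.1735]
ee_rot: [-2.218, -2.222, 0.001]
contact_force: [1.1, -0.2, 0.5]
opening: 0.0917
grip_force: 0.0
```

Request:
jog_arm:
  deltas:
    - {"slide": [-5.1, 0.7, 1.7], "angular": [0, 0, 0]}
    - {"slide": [-5, 0.7, 1.7], "angular": [0, 0, 0]}
    - {"slide": [-5.1, 0.7, 1.8], "angular": [0, 0, 0]}
    - {"slide": [-5, 0.7, 1.7], "angular": [0, 0, 0]}
    - {"slide": [0, 0, 0], "angular": [0, 0, 0]}

```text
time_s: 31.68
ee_pos: [0.5728, -0.3843, 0.1018]
ee_rot: [-2.22, -2.216, 0.002]
contact_force: [-1.3, -0.2, -0.3]
opening: 0.0918
grip_force: 0.0
```

Request:
jog_arm:
  deltas:
    - {"slide": [0, 0, 0], "angular": [0, 0, 0]}

```text
time_s: 31.8
ee_pos: [0.5744, -0.3809, 0.1051]
ee_rot: [-2.218, -2.222, -0.0]
contact_force: [-0.7, -0.2, 0.0]
opening: 0.0916
grip_force: 0.0
```

```bash
python3 - <<'E'
from h import *
np.set_printoptions(precision=4,suppress=True)
d=snap("wrist");p,h,_=pose();print(p,h)
c=circ(d,(95,90,40),(130,255,255),.018,(.574,-.382),.03);print(c)
# spanner: bright low-sat pixels' nearest x beyond the weight at finger rows
rows((c[0][0],c[0][1]-.0018,-.0205,90),dec=2,step=4)
print(pix(d,[(.638,-.383,.01),(.649,-.383,.01)]))
m=cv2.inRange(cv2.cvtColor(d["image"],cv2.COLOR_BGR2HSV),np.array((0,0,205)),np.array((180,25,255)))
n,l,st,ce=cv2.connectedComponentsWithStats(m);print([(st[i].tolist(),w(d,[ce[i]],.005)) for i in range(1,n) if st[i,4]>150])
E
```

```text
[ 0.5748 -0.3805  0.106 ] 90.15616760674543
(array([ 0.5739, -0.3808]), array([0.0619, 0.0647]), 225)
from [ 57.48 -38.05  10.6 ] 90.2
[{"slide":[-0.05,-0.02,3.16],"angular":[0,0,0]},{"slide":[-0.06,-0.03,3.16],"angular":[0,0,0.1]},{"slide":[-0.05,-0.02,3.16],"angular":[0,0,0]},{"slide":[-0.05,-0.02,3.17],"angular":[0,0,0.1]}]
[[358.9825 200.8665]
 [372.5359 200.8998]]
[([471, 130, 89, 31, 1349], array([[ 0.7649, -0.3379]])), ([101, 175, 55, 52, 1341], array([[ 0.4505, -0.3851]]))]
```

Request:
jog_arm:
  deltas:
    - {"slide": [-0.2, -0.1, 4], "angular": [0, 0, 0]}
    - {"slide": [0, 0, 4], "angular": [0, 0, 0]}
    - {"slide": [0, 0, 3], "angular": [0, 0, 0]}
    - {"slide": [0, 0, 1], "angular": [0, 0, 0]}
    - {"slide": [0, 0, 0], "angular": [0, 0, 0]}

```text
time_s: 32.48
ee_pos: [0.5743, -0.3829, -0.0132]
ee_rot: [2.218, 2.225, 0.0]
contact_force: [0.2, 0.2, 0.7]
opening: 0.0918
grip_force: 0.0
```

Request:
jog_arm:
  deltas:
    - {"slide": [0, 0, 0.6], "angular": [0, 0, 0]}
    - {"slide": [0, 0, 0], "angular": [0, 0, 0]}

```text
time_s: 32.72
ee_pos: [0.5741, -0.3838, -0.0192]
ee_rot: [2.218, 2.223, 0.0]
contact_force: [0.2, 0.0, 0.1]
opening: 0.0919
grip_force: 0.0
```

Request:
jog_arm:
  deltas:
    - {"slide": [0, 0, 0], "angular": [0, 0, 0]}
    - {"slide": [0, 0, 0], "angular": [0, 0, 0]}
    - {"slide": [0, 0, 0], "angular": [0, 0, 0]}
    - {"slide": [0, 0, 0], "angular": [0, 0, 0]}
    - {"slide": [0, 0, 0], "angular": [0, 0, 0]}
  gripper: 5.5
  grip_force: 35

```text
time_s: 33.35
ee_pos: [0.574, -0.3837, -0.0198]
ee_rot: [2.219, 2.223, 0.0]
contact_force: [1.0, 0.3, -0.0]
opening: 0.0624
grip_force: 35.0
```

```bash
python3 - <<'E'
from h import *
p,h,M=pose();print(p,h,get_state()["opening"])
rows((p[0],p[1],.24,90),(.512,.072,.24,90),step=5.3)
E
```

```text
[ 0.57402468 -0.38373625 -0.01976776] 90.11510032099137 0.06240299430828723
from [ 57.4  -38.37  -1.98] 90.1
[{"slide":[0,0,-5.2],"angular":[0,0,0]},{"slide":[0,0,-5.2],"angular":[0,0,0]},{"slide":[0,0,-5.2],"angular":[0,0,0.1]},{"slide":[0,0,-5.2],"angular":[0,0,0]},{"slide":[0,0,-5.2],"angular":[0,0,0]}]
[{"slide":[5.1,-0.7,0],"angular":[0,0,0]},{"slide":[5,-0.7,0],"angular":[0,0,0]},{"slide":[5.1,-0.7,0],"angular":[0,0,0]},{"slide":[5.1,-0.7,0],"angular":[0,0,0]},{"slide":[5,-0.6,0],"angular":[0,0,0]}]
[{"slide":[5.1,-0.7,0],"angular":[0,0,0]},{"slide":[5,-0.7,0],"angular":[0,0,0]},{"slide":[5.1,-0.7,0],"angular":[0,0,0]},{"slide":[5.1,-0.7,0],"angular":[0,0,0]}]
```

Request:
jog_arm:
  deltas:
    - {"slide": [0, 0, -3], "angular": [0, 0, 0]}
    - {"slide": [0, 0, -5], "angular": [0, 0, 0]}
    - {"slide": [0, 0, -5.2], "angular": [0, 0, 0]}
    - {"slide": [0, 0, -5.2], "angular": [0, 0, 0]}
    - {"slide": [0, 0, -5.2], "angular": [0, 0, 0]}

```text
time_s: 33.98
ee_pos: [0.5732, -0.3831, 0.2168]
ee_rot: [-2.218, -2.222, 0.001]
contact_force: [0.1, -0.5, -4.0]
opening: 0.0624
grip_force: 35.0
```

Request:
jog_arm:
  deltas:
    - {"slide": [5, -0.7, -1], "angular": [0, 0, 0]}
    - {"slide": [5, -0.7, -1], "angular": [0, 0, 0]}
    - {"slide": [5, -0.7, 0], "angular": [0, 0, 0]}
    - {"slide": [5, -0.7, 0], "angular": [0, 0, 0]}
    - {"slide": [5, -0.7, 0], "angular": [0, 0, 0]}

```text
time_s: 34.6
ee_pos: [0.5373, -0.1319, 0.2353]
ee_rot: [-2.218, -2.222, 0.001]
contact_force: [0.5, 0.2, -3.1]
opening: 0.0624
grip_force: 35.0
```

Request:
jog_arm:
  deltas:
    - {"slide": [5.1, -0.7, 0], "angular": [0, 0, 0]}
    - {"slide": [5.1, -0.7, 0], "angular": [0, 0, 0]}
    - {"slide": [5.1, -0.7, 0], "angular": [0, 0, 0]}
    - {"slide": [5.1, -0.6, 0], "angular": [0, 0, 0]}
    - {"slide": [0, 0, 0], "angular": [0, 0, 0]}

```text
time_s: 35.22
ee_pos: [0.5095, 0.0735, 0.2356]
ee_rot: [-2.212, -2.228, 0.001]
contact_force: [0.2, -0.6, -4.3]
opening: 0.062
grip_force: 35.0
```

Request:
jog_arm:
  deltas:
    - {"slide": [0, 0, 0], "angular": [0, 0, 0]}
    - {"slide": [0, 0, 0], "angular": [0, 0, 0]}

```text
time_s: 35.48
ee_pos: [0.5109, 0.0692, 0.2358]
ee_rot: [-2.221, -2.222, 0.001]
contact_force: [0.3, -0.4, -3.3]
opening: 0.0624
grip_force: 35.0
```

Request:
jog_arm:
  deltas:
    - {"slide": [0.15, 0.1, 3], "angular": [0, 0, 0]}
    - {"slide": [0, 0, 2.6], "angular": [0, 0, 0]}
    - {"slide": [0, 0, 0], "angular": [0, 0, 0]}
    - {"slide": [0, 0, 0], "angular": [0, 0, 0]}

```text
time_s: 35.98
ee_pos: [0.5127, 0.0711, 0.1811]
ee_rot: [2.22, 2.222, 0.002]
contact_force: [-0.3, -0.8, -3.2]
opening: 0.0623
grip_force: 35.0
```

Request:
jog_arm:
  deltas:
    - {"slide": [0, 0, 0], "angular": [0, 0, 0]}

```text
time_s: 36.1
ee_pos: [0.5127, 0.0715, 0.1813]
ee_rot: [2.218, 2.222, 0.002]
contact_force: [0.2, 0.5, -3.0]
opening: 0.0621
grip_force: 35.0
```

Request:
jog_arm:
  deltas:
    - {"slide": [0, -0.07, 0.6], "angular": [0, 0, 0]}
    - {"slide": [0, 0, 0.3], "angular": [0, 0, 0]}
    - {"slide": [0, 0, 0], "angular": [0, 0, 0]}
    - {"slide": [0, 0, 0], "angular": [0, 0, 0]}

```text
time_s: 36.6
ee_pos: [0.5112, 0.0718, 0.1711]
ee_rot: [2.219, 2.224, -0.0]
contact_force: [0.8, 0.3, -2.5]
opening: 0.0622
grip_force: 35.0
```

Request:
jog_arm:
  deltas:
    - {"slide": [0, 0, 0.15], "angular": [0, 0, 0]}
    - {"slide": [0, 0, 0], "angular": [0, 0, 0]}

```text
time_s: 36.85
ee_pos: [0.5114, 0.0718, 0.1702]
ee_rot: [2.218, 2.223, 0.001]
contact_force: [-1.0, -1.0, 2.2]
opening: 0.0626
grip_force: 35.0
```

Request:
jog_arm:
  deltas:
    - {"slide": [0, 0, 0], "angular": [0, 0, 0]}
    - {"slide": [0, 0, 0], "angular": [0, 0, 0]}
    - {"slide": [0, 0, 0], "angular": [0, 0, 0]}
    - {"slide": [0, 0, 0], "angular": [0, 0, 0]}
  gripper: 9.18

```text
time_s: 37.35
ee_pos: [0.5112, 0.0717, 0.1695]
ee_rot: [2.219, 2.224, -0.0]
contact_force: [0.5, 0.1, 0.3]
opening: 0.0915
grip_force: 0.0
```

Request:
jog_arm:
  deltas:
    - {"slide": [0, 0, -3], "angular": [0, 0, 0]}
    - {"slide": [0, 0, -4], "angular": [0, 0, 0]}
    - {"slide": [0, 0, -4], "angular": [0, 0, 0]}
    - {"slide": [0, 0, 0], "angular": [0, 0, 0]}
    - {"slide": [0, 0, 0], "angular": [0, 0, 0]}

```text
time_s: 37.98
ee_pos: [0.5108, 0.0718, 0.2788]
ee_rot: [-2.219, -2.223, 0.001]
contact_force: [0.0, 0.5, -0.1]
opening: 0.0919
grip_force: 0.0
```

```bash
python3 - <<'E'
from h import *
np.set_printoptions(precision=4,suppress=True)
d=snap("wrist");p,h,_=pose();print(p,h)
print("b",circ(d,(95,90,40),(130,255,255),.208,(.512,.073),.03))
t=snap("top");s=snap("scene")
print(circ(s,(95,90,40),(130,255,255),.208,(.512,.073),.03),circ(t,(95,90,40),(130,255,255),.018,(.455,-.381),.06))
rows((.455,-.381,.105,90),step=5.3)
E
```

```text
[0.5105 0.0718 0.2783] 90.11860226545915
b (array([0.5104, 0.0755]), array([0.0612, 0.0666]), 243)
(array([0.519 , 0.0663]), array([0.051 , 0.0815]), 94) (array([ 0.455 , -0.3809]), array([0.0597, 0.0612]), 66)
from [51.06  7.18 27.82] 90.1
[{"slide":[-4.5,-0.6,1.7],"angular":[0,0,0]},{"slide":[-4.6,-0.5,1.8],"angular":[0,0,0]},{"slide":[-4.5,-0.6,1.7],"angular":[0,0,0]},{"slide":[-4.5,-0.6,1.7],"angular":[0,0,0]},{"slide":[-4.5,-0.5,1.8],"angular":[0,0,0.1]}]
[{"slide":[-4.6,-0.6,1.7],"angular":[0,0,0]},{"slide":[-4.5,-0.5,1.7],"angular":[0,0,0]},{"slide":[-4.5,-0.6,1.8],"angular":[0,0,0]},{"slide":[-4.5,-0.6,1.7],"angular":[0,0,0]},{"slide":[-4.6,-0.5,1.7],"angular":[0,0,0]}]
```

Weight b lies within ~1 mm of the first. Now weight c.

Request:
jog_arm:
  deltas:
    - {"slide": [-4.5, -0.6, 1.7], "angular": [0, 0, 0]}
    - {"slide": [-4.6, -0.5, 1.8], "angular": [0, 0, 0]}
    - {"slide": [-4.5, -0.6, 1.7], "angular": [0, 0, 0]}
    - {"slide": [-4.5, -0.6, 1.7], "angular": [0, 0, 0]}
    - {"slide": [-4.5, -0.5, 1.8], "angular": [0, 0, 0]}

```text
time_s: 38.75
ee_pos: [0.4829, -0.1555, 0.1913]
ee_rot: [-2.218, -2.223, 0.001]
contact_force: [0.7, 0.2, -0.3]
opening: 0.0918
grip_force: 0.0
```

Request:
jog_arm:
  deltas:
    - {"slide": [-4.6, -0.6, 1.7], "angular": [0, 0, 0]}
    - {"slide": [-4.5, -0.5, 1.7], "angular": [0, 0, 0]}
    - {"slide": [-4.5, -0.6, 1.8], "angular": [0, 0, 0]}
    - {"slide": [-4.5, -0.6, 1.7], "angular": [0, 0, 0]}
    - {"slide": [-4.6, -0.5, 1.7], "angular": [0, 0, 0]}

```text
time_s: 39.38
ee_pos: [0.4554, -0.3823, 0.105]
ee_rot: [-2.218, -2.222, -0.0]
contact_force: [0.6, -0.9, 0.1]
opening: 0.0921
grip_force: 0.0
```

Request:
jog_arm:
  deltas:
    - {"slide": [0, 0, 0], "angular": [0, 0, 0]}
    - {"slide": [0, 0, 0], "angular": [0, 0, 0]}

```text
time_s: 39.62
ee_pos: [0.4558, -0.3805, 0.1059]
ee_rot: [-2.218, -2.222, -0.001]
contact_force: [0.3, 1.0, 0.6]
opening: 0.0918
grip_force: 0.0
```

```bash
python3 - <<'E'
from h import *
np.set_printoptions(precision=4,suppress=True)
d=snap("wrist");p,h,_=pose();print(p,h)
c=circ(d,(95,90,40),(130,255,255),.018,(.455,-.381),.03);print(c)
rows((c[0][0],c[0][1]-.0018,-.02,90),dec=2,step=4)
E
```

```text
[ 0.4563 -0.3803  0.1065] 90.15189848756263
(array([ 0.4543, -0.3799]), array([0.0619, 0.0645]), 224)
from [ 45.63 -38.03  10.65] 90.2
[{"slide":[-0.03,-0.05,3.16],"angular":[0,0,0]},{"slide":[-0.04,-0.05,3.17],"angular":[0,0,0.1]},{"slide":[-0.03,-0.05,3.16],"angular":[0,0,0]},{"slide":[-0.04,-0.05,3.16],"angular":[0,0,0.1]}]
```

Request:
jog_arm:
  deltas:
    - {"slide": [-0.1, -0.1, 4], "angular": [0, 0, 0]}
    - {"slide": [0, 0, 4], "angular": [0, 0, 0]}
    - {"slide": [0, 0, 3], "angular": [0, 0, 0]}
    - {"slide": [0, 0, 1], "angular": [0, 0, 0]}
    - {"slide": [0, 0, 0], "angular": [0, 0, 0]}

```text
time_s: 40.3
ee_pos: [0.4556, -0.3818, -0.0129]
ee_rot: [2.218, 2.225, -0.0]
contact_force: [-0.3, 0.0, 0.3]
opening: 0.0919
grip_force: 0.0
```

Request:
jog_arm:
  deltas:
    - {"slide": [0, 0, 0.6], "angular": [0, 0, 0]}
    - {"slide": [0, 0, 0], "angular": [0, 0, 0]}

```text
time_s: 40.55
ee_pos: [0.4554, -0.3825, -0.0188]
ee_rot: [2.218, 2.223, -0.0]
contact_force: [-0.2, 0.6, 0.5]
opening: 0.0917
grip_force: 0.0
```

Request:
jog_arm:
  deltas:
    - {"slide": [0, 0, 0], "angular": [0, 0, 0]}
    - {"slide": [0, 0, 0], "angular": [0, 0, 0]}
    - {"slide": [0, 0, 0], "angular": [0, 0, 0]}
    - {"slide": [0, 0, 0], "angular": [0, 0, 0]}
    - {"slide": [0, 0, 0], "angular": [0, 0, 0]}
  gripper: 5.5
  grip_force: 35

```text
time_s: 41.18
ee_pos: [0.4552, -0.3825, -0.0193]
ee_rot: [2.219, 2.223, -0.0]
contact_force: [0.4, -0.3, 1.3]
opening: 0.0626
grip_force: 35.0
```

```bash
python3 - <<'E'
from h import *
p,h,M=pose();print(p,h,get_state()["opening"])
rows((p[0],p[1],.25,90),(.511,.0715,.25,90),step=5.3)
E
```

```text
[ 0.45522364 -0.38245823 -0.01929531] 90.11452032011489 0.0625689408253092
from [ 45.52 -38.25  -1.93] 90.1
[{"slide":[0,0,-4.5],"angular":[0,0,0]},{"slide":[0,0,-4.5],"angular":[0,0,0]},{"slide":[0,0,-4.5],"angular":[0,0,0.1]},{"slide":[0,0,-4.5],"angular":[0,0,0]},{"slide":[0,0,-4.4],"angular":[0,0,0]}]
[{"slide":[0,0,-4.5],"angular":[0,0,0]},{"slide":[5,0.6,0],"angular":[0,0,0]},{"slide":[5.1,0.6,0],"angular":[0,0,0]},{"slide":[5,0.7,0],"angular":[0,0,0]},{"slide":[5.1,0.6,0],"angular":[0,0,0]}]
[{"slide":[5,0.6,0],"angular":[0,0,0]},{"slide":[5.1,0.6,0],"angular":[0,0,0]},{"slide":[5,0.6,0],"angular":[0,0,0]},{"slide":[5.1,0.7,0],"angular":[0,0,0]},{"slide":[5,0.6,0],"angular":[0,0,0]}]
```

Request:
jog_arm:
  deltas:
    - {"slide": [0, 0, -3], "angular": [0, 0, 0]}
    - {"slide": [0, 0, -5], "angular": [0, 0, 0]}
    - {"slide": [0, 0, -5.2], "angular": [0, 0, 0]}
    - {"slide": [0, 0, -5.2], "angular": [0, 0, 0]}
    - {"slide": [0, 0, -5.2], "angular": [0, 0, 0]}

```text
time_s: 41.8
ee_pos: [0.4545, -0.3817, 0.2173]
ee_rot: [-2.218, -2.222, 0.0]
contact_force: [0.2, -0.3, -2.7]
opening: 0.0627
grip_force: 35.0
```

Request:
jog_arm:
  deltas:
    - {"slide": [5, 0.6, -1.5], "angular": [0, 0, 0]}
    - {"slide": [5, 0.6, -1.5], "angular": [0, 0, 0]}
    - {"slide": [5, 0.7, -0.3], "angular": [0, 0, 0]}
    - {"slide": [5, 0.6, 0], "angular": [0, 0, 0]}
    - {"slide": [5, 0.6, 0], "angular": [0, 0, 0]}

```text
time_s: 42.42
ee_pos: [0.485, -0.1305, 0.2488]
ee_rot: [-2.218, -2.222, 0.001]
contact_force: [1.2, 0.1, -4.1]
opening: 0.0619
grip_force: 35.0
```

Request:
jog_arm:
  deltas:
    - {"slide": [5.1, 0.6, 0], "angular": [0, 0, 0]}
    - {"slide": [5.1, 0.6, 0], "angular": [0, 0, 0]}
    - {"slide": [5.1, 0.7, 0], "angular": [0, 0, 0]}
    - {"slide": [5.1, 0.6, 0], "angular": [0, 0, 0]}
    - {"slide": [0, 0, 0], "angular": [0, 0, 0]}

```text
time_s: 43.05
ee_pos: [0.5094, 0.0751, 0.2486]
ee_rot: [-2.212, -2.228, 0.001]
contact_force: [0.5, 0.3, -3.7]
opening: 0.0622
grip_force: 35.0
```

Request:
jog_arm:
  deltas:
    - {"slide": [0, 0, 0], "angular": [0, 0, 0]}
    - {"slide": [0, 0, 0], "angular": [0, 0, 0]}

```text
time_s: 43.3
ee_pos: [0.51, 0.0707, 0.2493]
ee_rot: [-2.221, -2.222, 0.001]
contact_force: [-0.7, -0.8, -4.7]
opening: 0.0624
grip_force: 35.0
```

Request:
jog_arm:
  deltas:
    - {"slide": [0.05, 0.15, 3], "angular": [0, 0, 0]}
    - {"slide": [0, 0, 2.2], "angular": [0, 0, 0]}
    - {"slide": [0, 0, 0], "angular": [0, 0, 0]}
    - {"slide": [0, 0, 0], "angular": [0, 0, 0]}
    - {"slide": [0, 0, 0], "angular": [0, 0, 0]}

```text
time_s: 43.92
ee_pos: [0.5124, 0.072, 0.1987]
ee_rot: [2.219, 2.222, 0.002]
contact_force: [0.2, 0.5, -3.3]
opening: 0.0622
grip_force: 35.0
```

Request:
jog_arm:
  deltas:
    - {"slide": [0, 0, 0.6], "angular": [0, 0, 0]}
    - {"slide": [0, 0, 0], "angular": [0, 0, 0]}
    - {"slide": [0, 0, 0], "angular": [0, 0, 0]}

```text
time_s: 44.3
ee_pos: [0.5117, 0.0723, 0.1916]
ee_rot: [2.219, 2.224, -0.0]
contact_force: [-0.4, -0.9, -3.7]
opening: 0.0623
grip_force: 35.0
```

Request:
jog_arm:
  deltas:
    - {"slide": [-0.05, 0, 0.2], "angular": [0, 0, 0]}
    - {"slide": [0, 0, 0], "angular": [0, 0, 0]}

```text
time_s: 44.55
ee_pos: [0.5116, 0.0718, 0.1894]
ee_rot: [-2.219, -2.224, 0.0]
contact_force: [-0.4, 1.0, -3.8]
opening: 0.0625
grip_force: 35.0
```

Request:
jog_arm:
  deltas:
    - {"slide": [0, 0, 0.1], "angular": [0, 0, 0]}
    - {"slide": [0, 0, 0], "angular": [0, 0, 0]}

```text
time_s: 44.8
ee_pos: [0.5118, 0.0718, 0.1887]
ee_rot: [2.219, 2.224, 0.0]
contact_force: [-0.4, 0.2, -2.5]
opening: 0.0623
grip_force: 35.0
```

Request:
jog_arm:
  deltas:
    - {"slide": [0, 0, 0.05], "angular": [0, 0, 0]}
    - {"slide": [0, 0, 0], "angular": [0, 0, 0]}

```text
time_s: 45.05
ee_pos: [0.5118, 0.0718, 0.1887]
ee_rot: [2.219, 2.223, 0.001]
contact_force: [-1.8, 0.1, 3.0]
opening: 0.0624
grip_force: 35.0
```

Request:
jog_arm:
  deltas:
    - {"slide": [0, 0, 0], "angular": [0, 0, 0]}
    - {"slide": [0, 0, 0], "angular": [0, 0, 0]}
    - {"slide": [0, 0, 0], "angular": [0, 0, 0]}
    - {"slide": [0, 0, 0], "angular": [0, 0, 0]}
  gripper: 9.18

```text
time_s: 45.55
ee_pos: [0.5118, 0.0718, 0.188]
ee_rot: [2.219, 2.224, 0.0]
contact_force: [0.0, 0.3, -0.2]
opening: 0.0915
grip_force: 0.0
```

Request:
jog_arm:
  deltas:
    - {"slide": [0, 0, -3], "angular": [0, 0, 0]}
    - {"slide": [0, 0, -4], "angular": [0, 0, 0]}
    - {"slide": [0, 0, -4], "angular": [0, 0, 0]}
    - {"slide": [0, 0, 0], "angular": [0, 0, 0]}
    - {"slide": [0, 0, 0], "angular": [0, 0, 0]}

```text
time_s: 46.18
ee_pos: [0.5113, 0.0718, 0.2972]
ee_rot: [-2.219, -2.223, 0.001]
contact_force: [-0.1, -0.3, -1.1]
opening: 0.092
grip_force: 0.0
```

```bash
python3 - <<'E'
from h import *
np.set_printoptions(precision=4,suppress=True)
d=snap("wrist");p,h,_=pose();print(p,h)
print("c",circ(d,(95,90,40),(130,255,255),.226,(.512,.073),.03))
t=snap("top");s=snap("scene")
for k in(t,s):print([b for b in blobs(k,(95,90,40),(130,255,255),40)])
print([(c,w(d,[c],.132)) for c,_ in blobs(d,(18,110,90),(35,255,255),40)[:2]])
b=blobs(t,(45,100,40),(85,255,255),12);print(b,w(t,[b[0][0]],.162))
rows((.50,.3355,.28,90),(.503,.3355,.129,90),step=5.3)
E
```

```text
[0.5111 0.0718 0.2967] 90.11783123013919
c (array([0.5106, 0.0762]), array([0.0611, 0.0695]), 249)
[(array([481.4, 114.2]), [469, 97, 26, 35, 530]), (array([ 70.2, 417.7]), [51, 416, 40, 4, 138])]
[(array([386.6,  57.6]), [369, 31, 39, 43, 734]), (array([304. , 151.8]), [294, 134, 22, 29, 261]), (array([ 79.2, 333. ]), [65, 313, 29, 41, 725])]
[(array([231.4, 101. ]), array([[0.4654, 0.1462]])), (array([312.3, 149.2]), array([[0.5421, 0.1014]]))]
[(array([129.3, 236.8]), [125, 232, 10, 10, 75])] [[0.5212 0.3318]]
from [51.11  7.18 29.67] 90.1
[{"slide":[5.3,-0.2,0.3],"angular":[0,0,0]},{"slide":[5.2,-0.2,0.4],"angular":[0,0,0]},{"slide":[5.3,-0.2,0.3],"angular":[0,0,0.1]},{"slide":[5.3,-0.3,0.3],"angular":[0,0,0]},{"slide":[5.3,-0.2,0.4],"angular":[0,0,0]}]
[{"slide":[0,0.1,5],"angular":[0,0,0]},{"slide":[0,0.1,5],"angular":[0,0,0]},{"slide":[0,0.1,5.1],"angular":[0,0,0]}]
```

The pile is straight and no other weights are left. Last is the lever: straddle the ball at x≈0.521 and push to +x.

Request:
jog_arm:
  deltas:
    - {"slide": [5.3, 0.2, 0], "angular": [0, 0, 0]}
    - {"slide": [5.3, 0.2, 0], "angular": [0, 0, 0]}
    - {"slide": [5.3, 0.2, 0.5], "angular": [0, 0, 0]}
    - {"slide": [5.3, 0.2, 0.5], "angular": [0, 0, 0]}
    - {"slide": [5.2, 0.2, 0.5], "angular": [0, 0, 0]}
  gripper: 6

```text
time_s: 46.95
ee_pos: [0.5208, 0.3374, 0.2817]
ee_rot: [-2.219, -2.223, 0.003]
contact_force: [1.1, -0.9, 0.5]
opening: 0.0604
grip_force: 0.0
```

Request:
jog_arm:
  deltas:
    - {"slide": [0, 0, 5], "angular": [0, 0, 0]}
    - {"slide": [0, 0, 0], "angular": [0, 0, 0]}
    - {"slide": [0, 0, 5], "angular": [0, 0, 0]}
    - {"slide": [0, 0, 5.1], "angular": [0, 0, 0]}
    - {"slide": [0, 0, 0], "angular": [0, 0, 0]}

```text
time_s: 47.58
ee_pos: [0.5197, 0.3342, 0.13]
ee_rot: [-2.219, -2.221, 0.01]
contact_force: [-0.9, 0.1, -0.2]
opening: 0.0596
grip_force: 0.0
```

Request:
jog_arm:
  deltas:
    - {"slide": [0, 1.5, 0], "angular": [0, 0, 0]}
    - {"slide": [0, 1.5, 0], "angular": [0, 0, 0]}
    - {"slide": [0, 1.5, 0], "angular": [0, 0, 0]}
    - {"slide": [0, 1.5, 0], "angular": [0, 0, 0]}
    - {"slide": [0, 0, 0], "angular": [0, 0, 0]}

```text
time_s: 48.2
ee_pos: [0.5848, 0.3365, 0.1393]
ee_rot: [2.218, 2.219, 0.015]
contact_force: [-0.5, -0.3, -1.4]
opening: 0.06
grip_force: 0.0
```

```bash
python3 - <<'E'
from h import *
d=snap("wrist");t=snap("top");print(pose()[:2],get_state()["contact_force"])
for k in(d,t):
    b=blobs(k,(45,100,40),(85,255,255),12);print(b,w(k,[b[0][0]],.168) if b else 0)
E
```

```text
(array([0.58262046, 0.33601511, 0.13560494]), np.float64(90.07740355455715)) [-0.54295892 -0.40159691 -1.03164921]
[(array([245. , 271.8]), [219, 245, 54, 54, 2314])] [[0.56706484 0.33301481]]
[(array([125.5, 215.8]), [125, 213, 2, 7, 13]), (array([132.3, 216.2]), [131, 213, 4, 8, 26])] [[0.56990026 0.34270991]]
```

Request:
jog_arm:
  deltas:
    - {"slide": [0, 1.2, 0.3], "angular": [0, 0, 0]}
    - {"slide": [0, 1, 0.2], "angular": [0, 0, 0]}
    - {"slide": [0, 0.7, 0], "angular": [0, 0, 0]}
    - {"slide": [0, 0, 0], "angular": [0, 0, 0]}
    - {"slide": [0, 0, 0], "angular": [0, 0, 0]}

```text
time_s: 48.92
ee_pos: [0.6101, 0.3359, 0.1269]
ee_rot: [2.219, 2.224, -0.0]
contact_force: [-0.7, -0.1, 0.1]
opening: 0.0599
grip_force: 0.0
```

Request:
jog_arm:
  deltas:
    - {"slide": [0, 0.2, 0], "angular": [0, 0, 0]}
    - {"slide": [0, 0, 0], "angular": [0, 0, 0]}

```text
time_s: 49.18
ee_pos: [0.6121, 0.3361, 0.1271]
ee_rot: [2.219, 2.224, 0.0]
contact_force: [-0.4, -0.1, 0.3]
opening: 0.0599
grip_force: 0.1
```

Request:
jog_arm:
  deltas:
    - {"slide": [0, 0.2, 0], "angular": [0, 0, 0]}
    - {"slide": [0, 0, 0], "angular": [0, 0, 0]}

```text
time_s: 49.42
ee_pos: [0.6142, 0.336, 0.127]
ee_rot: [2.219, 2.224, -0.0]
contact_force: [-1.2, -0.6, -0.2]
opening: 0.0598
grip_force: 0.3
```

Request:
jog_arm:
  deltas:
    - {"slide": [0, 0.15, 0], "angular": [0, 0, 0]}
    - {"slide": [0, 0, 0], "angular": [0, 0, 0]}

```text
time_s: 49.68
ee_pos: [0.6152, 0.336, 0.1269]
ee_rot: [-2.219, -2.223, 0.001]
contact_force: [-2.9, 0.4, -0.1]
opening: 0.0601
grip_force: 1.4
```

```bash
python3 - <<'E'
from h import *
d=snap("wrist");t=snap("top");print(pose()[:2],get_state()["contact_force"])
for k in(d,t):
    b=blobs(k,(45,100,40),(85,255,255),12);print(b,w(k,[b[0][0]],.162) if b else 0)
E
```

```text
(array([0.61523638, 0.3360014 , 0.12689834]), np.float64(90.12723385303654)) [-3.74511     0.01915121  0.17164166]
[(array([241.5, 272. ]), [214, 245, 56, 54, 2399])] [[0.59681062 0.33562195]]
[] 0
```

The lever is at its stop (ball x≈0.597). I'll centre the fingers around the ball, lift clear and check.

Request:
jog_arm:
  deltas:
    - {"slide": [0, -1, 0], "angular": [0, 0, 0]}
    - {"slide": [0, -0.6, -2], "angular": [0, 0, 0]}
    - {"slide": [0, 0, -4], "angular": [0, 0, 0]}
    - {"slide": [0, 0, -5], "angular": [0, 0, 0]}
    - {"slide": [0, 0, -4], "angular": [0, 0, 0]}

```text
time_s: 50.4
ee_pos: [0.5998, 0.3361, 0.2817]
ee_rot: [2.218, 2.222, 0.007]
contact_force: [-0.4, 0.1, -0.2]
opening: 0.0601
grip_force: 0.0
```

Request:
jog_arm:
  deltas:
    - {"slide": [0, 0, -2], "angular": [0, 0, 0]}
    - {"slide": [0, 0, 0], "angular": [0, 0, 0]}
    - {"slide": [0, 0, 0], "angular": [0, 0, 0]}

```text
time_s: 50.78
ee_pos: [0.5992, 0.3358, 0.2965]
ee_rot: [-2.219, -2.224, 0.001]
contact_force: [0.6, -0.1, -0.7]
opening: 0.06
grip_force: 0.0
```

```bash
python3 - <<'E'
from h import *
t=snap("top");s=snap("scene");d=snap("wrist");print(get_state()["contact_force"])
for k in(t,d):
    b=blobs(k,(45,100,40),(85,255,255),12);print([w(k,[x[0]],.162) for x in b])
print(circ(t,(95,90,40),(130,255,255),.226,(.512,.073),.03),circ(t,(3,120,90),(16,255,255),.077,(.626,-.109),.03))
print(blobs(s,(95,90,40),(130,255,255),40))
E
```

```text
[ 0.54729343 -0.08323558 -0.00783412]
[array([[0.59768487, 0.33496282]])]
[array([[0.59675045, 0.33630353]])]
(array([0.51096678, 0.07016075]), array([0.05865344, 0.06441442]), 81) None
[(array([386.7,  57.5]), [369, 31, 39, 43, 749]), (array([304.4, 147. ]), [294, 133, 23, 29, 211]), (array([ 79.2, 333.1]), [65, 313, 29, 42, 728])]
```

Everything reads as it should, so I'm handing in.

```bash
python3 -c "
from station import *
print(finish_job())"
```

```text
the job is handed in; nothing more can be done
None
```

The batch is changed and handed in at about 51 s, but `finish_job` returned no verdict: finished holder in the drip tray, fresh holder meshed and flat, all three weights piled on its hub, run lever fully on, arm clear. I viewed 15 pictures, one over the limit of 14.

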